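Lay down leg blanks, caul them and put the marker away

TASK

Get the glue-up station ready: tip every leg blank that is standing there over onto its side, so that it lies flat on the clamping board whose front edge serves as the stop for its base, pointing away from you. Then lay the caul, grip up, across the middle of all of them and press it down firmly so that it sits level, and set the two iron weights on the caul, upright, one on each side of its grip. Last, retract the marker by pushing its end button fully in against the fixed steel bench stop, and lay it in the tray; leave the glue and tape alone.

Things in the scene. Friction and masses are not known exactly. Their poses are not given: they have to be found in the camera images.
- board: Clamping board: fixed plywood sheet, 200 (x) x 340 (y) x 18 mm thick, flat on the bench. Origin at the centre of its underside; its x axis points away from the robot, so the middle of its front edge, a vertical 18 mm step that stops the blanks' bases, lies at x = -100 mm. The row of blanks runs along its y axis.
- blankA_mid (a point): Leg blank, loose, glued up of three wood staves, 80 x 80 x 180 mm, 0.5 to 0.75 kg. The point is the centre of the block; its z axis is the long axis, up while it stands. Starts standing on the bench with its foot butting the board's front edge (1 to 5 mm away) and square to it. Two or three blanks are there; the other is absent.
- blankB_mid (a point): Second leg blank, like A. Its foot against the board's edge and pushed near its top towards the board (2 to 5 N), it pivots over the edge, falls over by itself past about 30 degrees, and lies on the board with its foot end overhanging the edge a little: its centre then 58 mm above the bench, its top 98 mm.
- blankC_mid (a point): Third leg blank, like A. The blanks stand in a row about 110 mm apart, along the board's y axis.
- caul_mid (a point): Caul: loose plywood plate 320 (its x) x 90 (its y) x 12 mm with a dark wooden batten grip on top, 120 (x) x 25 (y) mm, from 12 to 56 mm above the underside, centred. 0.35 kg. The point is 28 mm above the plate's underside, inside the grip; z is up. Starts flat on the bench to the robot's right. On the laid-down blanks this point is 126 mm up; press and hold 12 to 20 N a moment.
- weightA_mid (a point): Caul weight: loose dark cast-iron block 54 x 54 x 26 mm with a round steel knob on top, 22 mm diameter, from 26 to 66 mm above the underside. 0.5 kg. The point is on its axis 33 mm above its underside; z is up. Starts standing on the bench to the right of the caul.
- weightB_mid (a point): Second caul weight, like A, standing beyond it. On the caul each belongs about the middle of the free end of the plate, some 110 mm from the caul's centre; this point is then 143 mm above the bench.
- pen_mid (a point): Retractable marker, loose, square grey body 110 (its x) x 28 x 28 mm, with a black cone tip 26 mm long at the -x end and a black round end button, 16 mm diameter, standing out 16 mm at the +x end (its free face is 71 mm from the point). 0.1 kg. The point is the centre of the body, 14 mm above whatever it lies on. It starts on the bench to the robot's left, button roughly away from the robot.
- pen_button (a joint): Travel of the marker's end button in m: 0 out, 0.008 fully in; springs back; fully in takes 6 N.
- stop: Bench stop: fixed dark steel block 60 (x) x 80 (y) x 65 mm tall. Origin at the centre of its underside; its flat front face, at x = -30 mm, looks towards the robot.
- tray: Tray: fixed open wooden tray 210 (x) x 100 (y) x 25 mm tall, walls and floor 5 mm. Origin at the centre of its underside.
- glue: Bystander: glue bottle, 60 mm diameter, 160 mm tall, standing beyond the board's right corner. Origin at its foot.
- tape: Bystander: roll of tape, 100 mm diameter, 45 mm tall, lying left of the robot, near the marker.
Mind the look-alikes: they are no part of the job. There is more than one size of the part that bears pen_mid; the job needs the smaller. What is shaped like the tray but turquoise is not meant.

How it is judged (in metres and radians):
On the way, in this order (a step that is already met when the one before it is completed fails the run):
1. every blank present lies on its side on the clamping board (angle between blankA_mid's own z axis and vertical between 1.5 and 1.64 rad and angle between the z axis of each of blankA_mid, blankB_mid, blankC_mid and the x axis of board, either way round below 0.3 rad and x of blankA_mid in the frame of board between -0.08 and 0.05 m and z of blankA_mid in the frame of board between 0.052 and 0.064 m and angle between blankB_mid's own z axis and vertical between 1.5 and 1.64 rad and x of blankB_mid in the frame of board between -0.08 and 0.05 m and z of blankB_mid in the frame of board between 0.052 and 0.064 m and angle between blankC_mid's own z axis and vertical between 1.5 and 1.64 rad and x of blankC_mid in the frame of board between -0.08 and 0.05 m and z of blankC_mid in the frame of board between 0.052 and 0.064 m), for 0.3 s.
2. the caul lies level across the middle of all the blanks and is pressed down on them, before any weight is on it (all of step 1 and angle between caul_mid's own z axis and vertical below 0.04 rad and height (world z) of caul_mid between 0.12 and 0.132 m and x of blankA_mid in the frame of caul_mid between -0.15 and 0.15 m and y of blankA_mid in the frame of caul_mid between -0.05 and 0.05 m and x of blankB_mid in the frame of caul_mid between -0.15 and 0.15 m and y of blankB_mid in the frame of caul_mid between -0.05 and 0.05 m and x of blankC_mid in the frame of caul_mid between -0.15 and 0.15 m and y of blankC_mid in the frame of caul_mid between -0.05 and 0.05 m and (contact force between caul and blankA above 3.7 N or contact force between caul and blankB above 3.7 N or contact force between caul and blankC above 3.7 N) and height (world z) of each of weightA_mid, weightB_mid below 0.1 m), for 0.1 s.
3. one weight stands on each end of the caul (all of step 1 and angle between caul_mid's own z axis and vertical below 0.04 rad and height (world z) of caul_mid between 0.12 and 0.132 m and x of blankA_mid in the frame of caul_mid between -0.15 and 0.15 m and y of blankA_mid in the frame of caul_mid between -0.05 and 0.05 m and x of blankB_mid in the frame of caul_mid between -0.15 and 0.15 m and y of blankB_mid in the frame of caul_mid between -0.05 and 0.05 m and x of blankC_mid in the frame of caul_mid between -0.15 and 0.15 m and y of blankC_mid in the frame of caul_mid between -0.05 and 0.05 m and (((x of weightA_mid in the frame of caul_mid between 0.07 and 0.16 m and y of weightA_mid in the frame of caul_mid between -0.04 and 0.04 m and z of weightA_mid in the frame of caul_mid between 0.01 and 0.024 m and angle between weightA_mid's own z axis and vertical below 0.1 rad) and (x of weightB_mid in the frame of caul_mid between -0.16 and -0.07 m and y of weightB_mid in the frame of caul_mid between -0.04 and 0.04 m and z of weightB_mid in the frame of caul_mid between 0.01 and 0.024 m and angle between weightB_mid's own z axis and vertical below 0.1 rad)) or ((x of weightA_mid in the frame of caul_mid between -0.16 and -0.07 m and y of weightA_mid in the frame of caul_mid between -0.04 and 0.04 m and z of weightA_mid in the frame of caul_mid between 0.01 and 0.024 m and angle between weightA_mid's own z axis and vertical below 0.1 rad) and (x of weightB_mid in the frame of caul_mid between 0.07 and 0.16 m and y of weightB_mid in the frame of caul_mid between -0.04 and 0.04 m and z of weightB_mid in the frame of caul_mid between 0.01 and 0.024 m and angle between weightB_mid's own z axis and vertical below 0.1 rad)))), for 0.3 s.
4. the marker's button is pushed in against the bench stop (value of joint pen_button above 0.0065 m and contact force between pen and stop above 2 N), for 0.1 s.
At the end, for the whole second after the job is handed in: Every blank lies level on its side on the board, square to 17 deg, centre 20 to 150 mm in from its front edge; the caul lies level (2 deg), grip up, reaching over every blank, within 50 mm of each one's middle; a weight stands on each of its ends; the marker lies on the tray floor, button out (all of step 3 and x of pen_mid in the frame of tray between -0.07 and 0.07 m and y of pen_mid in the frame of tray between -0.045 and 0.045 m and height (world z) of pen_mid below 0.026 m and value of joint pen_button below 0.003 m and linear speed of each of caul, weightA, weightB, pen below 0.02 m/s); the robot touches nothing.
It fails at once if the glue is disturbed (moved over 30 mm) (distance of glue from where it was at the start of the episode above 0.03 m).
It fails at once if the tape is disturbed (moved over 30 mm) (distance of tape from where it was at the start of the episode above 0.03 m).
Of blankA, blankB, blankC only 2 to 3 are there at a start; the rules pass over those that are not, and their reading is None.
At some moment in a run one of pen, weightA, weightB may be knocked a few centimetres aside while the robot is not near it.
Once in a run the grip may slacken for a moment while it holds something.
It also fails if it takes over 176 s, if anything falls off the work surface, if the arm or the gripper's body presses on something with over 40 N, if the wrist force passes 120 N, or if a joint passes its speed limit or range.

ROBOT

A 6-joint arm with a two-finger parallel gripper is mounted at the origin on the work surface. World frame = base frame: x ahead of the robot, y to its left, z up, the work surface at z = 0. Lengths are in mm, angles in rad, forces in N, time in s.
With the tool pointing down it reaches from about 350 to 975 mm from the base axis. Payload 7.1 kg.
Tool frame: the origin (TCP) lies on the centre line of the jaws, within the pads' length; the fingertips stand 17 mm ahead of it and the grasp point (between the pads) lies 2 mm behind it; z points along the fingers, y is the direction in which the jaws open and shut (so a half turn about z gives the same grasp; the last joint's range is limited). The gripper opens to 88 mm and grips with 3 to 60 N. Pads are 20 mm wide; open, the fingers measure 115 mm over their backs; the gripper's body (75 mm by 178 mm) begins 61 mm behind the grasp point.
Start: joints at [1.127, 0.423, 1.63, -0, 1.089, -0.019], TCP at [257.554, 569.448, 239.675] pointing down, gripper open.
Joint ranges: [-3, 3], [-0.9, 2.11], [0.09, 2.58], [-1.31, 4.45], [0.11, 2.69], [-2.54, 2.54]. Speed limits (rad/s): [2.39, 2.39, 3.01, 3.14, 3.14, 3.14].

INTERFACE

Orientations are given as a rotation vector (axis times angle).
In Python, from workcell import ctrl, imaging, workorder gives the robot as it stands. The module is installed in compiled form; this text tells all that it offers.
- The arm moves only by the shell command python3 -m crank 'ROWS' [OPENING]. ROWS is JSON, a list of rows, each an object with "travel": the shift along the tool's x, y, z as a fraction of full scale, a list of three; "turn": the turn about the tool's z as a fraction of full scale. In form: [{"travel": [dx, dy, dz], "turn": turn}, ...]. A call has 1 to 20 rows; each row shifts and turns the pose as measured when the row begins, along the tool's axes as they then stand; what a row does not reach is not made up. Full scale, the value 1, is 5 cm for a shift and 0.1 rad for a turn. A row lasts 1/10 s, in which the tool goes at most 50 mm and 8.59 degrees, less where a joint would pass 70% of its speed; a pose out of reach is approached as far as the arm can. A call with a number of a shift or a turn outside -1 to 1 is refused whole. A call with a gripper value outside its range is refused whole. OPENING is the gripper command: -1 is shut, 1 is fully open, values between are in proportion, set as the call begins (- or left out, the last holds). The fingers move at their own pace and stop on an object; the grip force is fixed at half the most. Time passes only in rows, so rows that do not move let the fingers close. It gives the time, the measured TCP pose, the force and the opening at its end, in the units of the state.
- ctrl.get_obs(): the state, without advancing time (a new reading comes with each control period).
- imaging.get_image(name): name is "side" or "top" or "wrist"; returns the picture (384x512x3 uint8, blue, green, red); there is no depth.
- imaging.camera_info(name): a dict with "camera_matrix" (3x3 intrinsics, pixels), "rvec" (rotation vector, rad) and "tvec" (3), from world to camera coordinates, as OpenCV has them. Camera axes: x right, y down, z forward; pixel columns grow to the right and rows downward; lengths in mm; the calibration is good to about 2 mm. A picture is of the moment at which its call begins: read the wrist's pose just before it. camera_info takes no time and is no camera call; for the wrist camera it gives the pose at the moment of the call.
- workorder.close_job(): hands the job in, once; it reports no verdict.
The state is a dict: "t": time; "qpos": joint angles; "qvel": joint speeds; "joint_torque": joint torques, N m; "ee_pos": TCP position; "orientation": TCP orientation; "ft_force": force on the tool from outside, world axes, zero at the start; "moment": the same for the moment, N m; "width": finger opening in mm.
Only numpy, scipy, OpenCV 4.12 (cv2) and the standard library are available. Lean on these libraries where they do the work, as an engineer would, in place of code of your own. Each camera call takes 0.05 s, during which the arm holds its last target.

## Working session

There is one attempt and no reset: what is moved stays moved. The work goes in short steps, Python scripts to look and compute and a shell command to move; the robot and the scene stay as the last step left them, time stands still between calls to the robot, and variables do not carry over. Pictures are saved under pics/ and viewed, and the job is handed in when it is done.

```bash
ls; mkdir -p pics
python3 - <<'E'
from workcell import ctrl, imaging, workorder
import cv2
print(ctrl.get_obs())
for n in ["side","top"]:
    im=imaging.get_image(n); cv2.imwrite(f"pics/{n}0.png",im)
    print(n,imaging.camera_info(n))
E
```

```text
pics
{'t': 0.0, 'qpos': array([ 1.12699100e+00,  4.23853300e-01,  1.63065480e+00, -1.55942327e-05,
        1.08862122e+00, -1.90213378e-02]), 'qvel': array([-0.00177109,  0.00153598, -0.00055488, -0.00106938,  0.00105385,
       -0.0015962 ]), 'joint_torque': array([-2.61454588e-03, -5.44619179e+01, -2.73656327e+01,  6.42490550e-02,
        2.29261431e-02, -1.26128107e-04]), 'ee_pos': array([257.34656513, 568.98857955, 238.90773701]), 'orientation': array([-6.62161023e-01, -3.07066960e+00,  2.35416994e-03]), 'ft_force': array([ 4.96625346e-01, -4.93009736e-01,  3.49184821e-04]), 'moment': array([ 0.02056017, -0.01469021, -0.01024125]), 'width': 87.69547784038133}
side {'camera_matrix': array([[384.21956216,   0.        , 258.52688689],
       [  0.        , 384.21956216, 195.10955271],
       [  0.        ,   0.        ,   1.        ]]), 'rvec': array([ 2.16302558, -0.60389951,  0.27818178]), 'tvec': array([-395.98999108,  257.34191425, 1098.86645017])}
top {'camera_matrix': array([[492.88405539,   0.        , 253.48719423],
       [  0.        , 492.88405539, 189.65969206],
       [  0.        ,   0.        ,   1.        ]]), 'rvec': array([ 2.17072966, -2.12628357,  0.16355819]), 'tvec': array([  81.45660993,  536.11938875, 1983.39296629])}
```

View pics/side0.png

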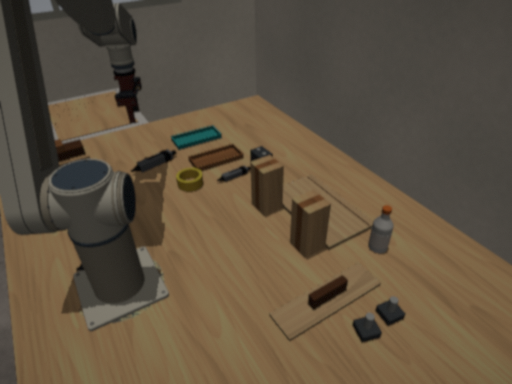

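View pics/top0.png

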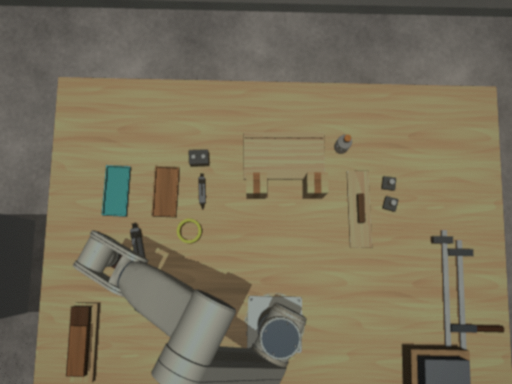

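Two blanks stand at the left and right of the board's front edge, at top (257,185) and (316,185). The caul is at (360,208), the weights at (389,184) and (390,204), the small marker at (203,190), the brown tray at (166,191) and the stop at (199,158). I'll zoom in for detail.

```bash
cat > h.py <<'E'
from workcell import ctrl, imaging, workorder
import cv2, numpy as np
from scipy.spatial.transform import Rotation as R
def cam(n):
    c=imaging.camera_info(n); return c["camera_matrix"],R.from_rotvec(np.ravel(c["rvec"])).as_matrix(),np.ravel(c["tvec"])
def pix2w(c,u,v,z):
    K,Rm,t=c; d=Rm.T@np.linalg.inv(K)@np.array([u,v,1.]); o=-Rm.T@t
    return o+d*(z-o[2])/d[2]
def w2pix(c,p):
    K,Rm,t=c; q=K@(Rm@np.asarray(p,float)+t); return q[:2]/q[2]
def crop(im,x0,y0,x1,y1,s,fn):
    a=cv2.resize(im[y0:y1,x0:x1],None,fx=s,fy=s,interpolation=cv2.INTER_CUBIC)
    for x in range((x0+9)//10*10,x1,10): cv2.putText(a,str(x),((x-x0)*s,8),0,.3,(0,0,255),1); cv2.line(a,((x-x0)*s,10),((x-x0)*s,14),(0,0,255),1)
    for y in range((y0+9)//10*10,y1,10): cv2.putText(a,str(y),(0,(y-y0)*s+4),0,.3,(0,0,255),1)
    cv2.imwrite(fn,a)
E
python3 - <<'E'
import cv2
from h import *
im=cv2.imread("pics/top0.png")
crop(im,95,125,225,225,6,"pics/t0l.png")
crop(im,230,125,400,250,4,"pics/t0r.png")
E
```

```text
(no output)
```

View pics/t0l.png

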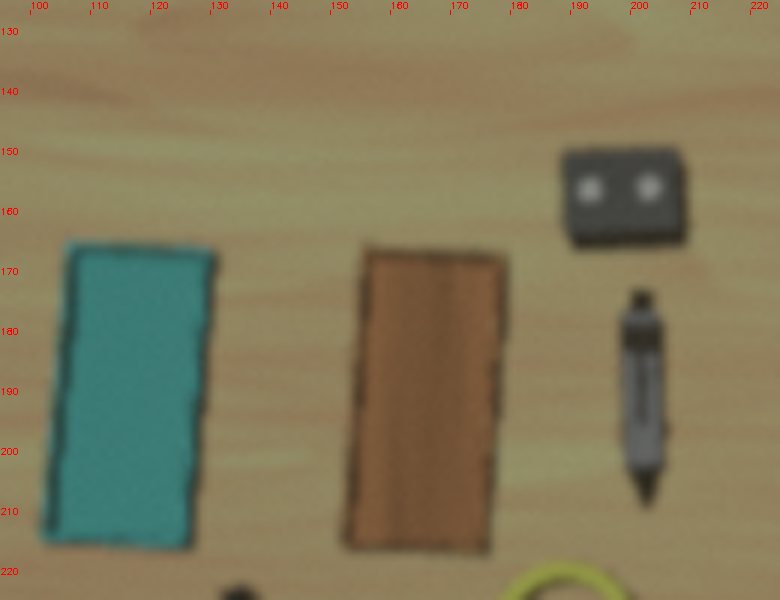

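View pics/t0r.png

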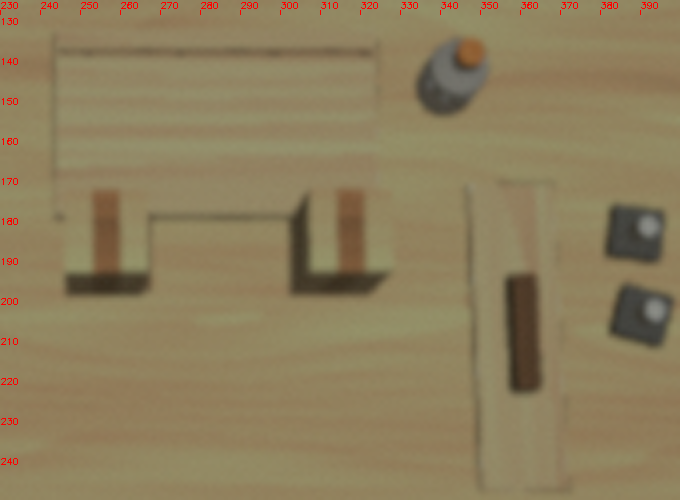

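The blurred crops are readable enough to turn into positions.

Run:
```python
from h import *
np.set_printoptions(precision=1,suppress=True)
c=cam("top")
print("campos",-c[1].T@c[2])
def p(n,u,v,z): print(n,pix2w(c,u,v,z))
p("bl TL",244,172,180);p("bl TR",265,172,180);p("bl BL",244,193,180);p("bl BR",265,193,180)
p("br TL",305,172,180);p("br BR",326,193,180)
p("board front",266,178.5,18);p("board front",300,178.5,18);p("board TL",242,137.5,18);p("board TR",322.5,137.5,18);p("board BL",242,178.5,18)
p("caul TL",345.5,171,12);p("TR",366,170,12);p("BL",349,247,12);p("BR",371,247,12)
p("grip TL",355,193,56);p("TR",362.5,193,56);p("BL",357,222.5,56);p("BR",364.5,222,56)
p("wfar knob",389,181,66);p("wnear knob",391,202,66)
p("wfar base",388,184,26);p("wnear base",390,204,26)
p("stop TL",188,150,65);p("stop TR",206.5,150,65);p("stop BL",189.5,163.5,65);p("stop BR",207.5,163.5,65)
p("pen butt",200.5,173,14);p("tip",201.5,209,14);p("body top",200.5,177.5,28);p("body bot",201,203,28)
p("tray TL",155,166.5,25);p("TR",177.5,167.5,25);p("BL",152,215,25);p("BR",175,216,25)
p("glue",340,150,0);p("tape",189,231,45)
```

```text
campos [ 240.6  102.1 2039.5]
bl TL [581.2 130.9 180. ]
bl TR [582.9  50.4 180. ]
bl BL [500.  129.1 180. ]
bl BR [501.7  49.1 180. ]
br TL [ 586.3 -103.   180. ]
br BR [ 506.6 -183.6  180. ]
board front [585.4  41.3  18. ]
board front [ 588.4 -100.2   18. ]
board TL [758.2 145.2  18. ]
board TR [ 765.7 -194.    18. ]
board BL [583.3 141.1  18. ]
caul TL [ 625.4 -291.2   12. ]
TR [ 631.5 -377.2   12. ]
BL [ 309.3 -303.3   12. ]
BR [ 311.2 -393.5   12. ]
grip TL [ 526.8 -320.7   56. ]
TR [ 527.5 -351.3   56. ]
BL [ 406.8 -327.6   56. ]
BR [ 409.4 -358.    56. ]
wfar knob [ 577.6 -457.5   66. ]
wnear knob [ 491.7 -463.9   66. ]
wfar base [ 571.8 -464.5   26. ]
wnear base [ 488.4 -471.1   26. ]
stop TL [688.8 363.9  65. ]
stop TR [690.5 288.3  65. ]
stop BL [632.7 355.6  65. ]
stop BR [634.3 282.3  65. ]
pen butt [603.5 314.8  14. ]
tip [452.8 305.3  14. ]
body top [582.1 312.6  28. ]
body bot [476.  306.8  28. ]
tray TL [624.8 503.4  25. ]
TR [622.6 409.9  25. ]
BL [422.7 505.7  25. ]
BR [420.5 411.5  25. ]
glue [ 717.7 -270.8    0. ]
tape [359.3 349.4  45. ]
```

```bash
cat >> h.py <<'E'
def st():
    o=ctrl.get_obs(); Rm=R.from_rotvec(o["orientation"]).as_matrix()
    return o,Rm
def go(x,y,z,ang=None):
    """print delta to target in tool units; ang=desired world angle (deg) of tool y"""
    o,Rm=st(); d=np.array([x,y,z])-o["ee_pos"]
    a=np.degrees(np.arctan2(Rm[1,1],Rm[0,1]))
    print("t %.1f pos"%o["t"],o["ee_pos"].round(1),"yang %.2f"%a,"F",np.round(o["ft_force"],1),"w %.1f"%o["width"],"q6 %.2f"%o["qpos"][5])
    print("tool units total:",(Rm.T@d/50).round(3), "turn units:", None if ang is None else round(-np.radians((ang-a+180)%360-180)/0.1,2))
    if ang is not None:
        an=np.radians(ang); Y=np.array([np.cos(an),np.sin(an),0]);Z=np.array([0,0,-1.]);X=np.cross(Y,Z)
        print("after turn units:",(np.array([X,Y,Z])@d/50).round(3))
E
python3 -m crank '[{"travel":[0,0,0],"turn":0.95},{"travel":[0,0,0],"turn":0.95},{"travel":[0,0,0],"turn":0.95},{"travel":[0,0,0],"turn":0.95},{"travel":[0,0,0],"turn":0.95},{"travel":[0,0,0],"turn":0.95},{"travel":[0,0,0],"turn":0.95},{"travel":[0,0,0],"turn":0.95},{"travel":[0,0,0],"turn":0.95},{"travel":[0,0,0],"turn":0.95},{"travel":[0,0,0],"turn":0.95},{"travel":[0,0,0],"turn":0.8}]' -1
python3 -c "
from h import *
go(440,90,239,1.27)"
```

```text
t: 1.3
ee_pos: [255.7, 565.5, 233.2]
orientation: [2.245, 2.191, -0.019]
ft_force: [0.2, 0.3, -0.1]
width: 0.6
t 1.3 pos [255.7 565.5 233.2] yang -1.41 F [ 0.2  0.3 -0.1] w 0.6 q6 1.15
tool units total: [-9.417  3.919 -0.026] turn units: -0.47
after turn units: [-9.589  3.475 -0.117]
```

```bash
python3 -m crank '[{"travel":[0,0,-0.1],"turn":-0.47},{"travel":[-0.8,0.29,-0.05],"turn":0},{"travel":[-0.8,0.29,-0.02],"turn":0},{"travel":[-0.8,0.29,-0.02],"turn":0},{"travel":[-0.8,0.29,-0.02],"turn":0},{"travel":[-0.8,0.29,-0.02],"turn":0},{"travel":[-0.8,0.29,-0.02],"turn":0},{"travel":[-0.8,0.29,-0.02],"turn":0},{"travel":[-0.8,0.29,-0.02],"turn":0},{"travel":[-0.8,0.29,-0.02],"turn":0},{"travel":[-0.8,0.29,-0.02],"turn":0},{"travel":[-0.8,0.29,-0.02],"turn":0}]'
python3 -c "
from h import *
go(440,90,163,1.27)"
```

```text
t: 2.5
ee_pos: [427.3, 116.7, 252.4]
orientation: [2.184, 2.253, -0.025]
ft_force: [1.0, 0.7, 0.1]
width: 0.2
t 2.5 pos [427.3 116.7 252.4] yang 1.78 F [1.  0.7 0.1] w 0.2 q6 0.22
tool units total: [-0.516  0.252  1.793] turn units: 0.09
after turn units: [-0.539  0.242  1.788]
```

```bash
python3 -m crank '[{"travel":[-0.4,0.1,0.4],"turn":0.09},{"travel":[-0.1,0.1,0.6],"turn":0},{"travel":[0,0,0.6],"turn":0},{"travel":[0,0,0.2],"turn":0},{"travel":[0,0,0],"turn":0}]'
python3 -c "
from h import *
go(480,90,163,1.27)
cv2.imwrite('pics/s1.png',imaging.get_image('side'))"
```

```text
t: 3.0
ee_pos: [440.3, 84.2, 161.3]
orientation: [2.202, 2.231, -0.021]
ft_force: [0.6, -0.5, 0.4]
width: 0.3
t 3.0 pos [440.3  84.2 161.3] yang 0.76 F [ 0.6 -0.5  0.4] w 0.3 q6 0.17
tool units total: [ 0.105  0.795 -0.039] turn units: -0.09
after turn units: [ 0.098  0.796 -0.034]
```

View pics/s1.png

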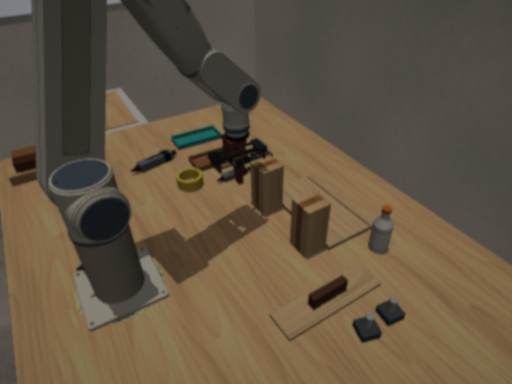

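The gripper is shut and level with the blank's top, just in front of the left blank. Now I'll push.

```bash
python3 -m crank '[{"travel":[0.1,0.3,0],"turn":-0.09},{"travel":[0,0.3,0],"turn":0},{"travel":[0,0.25,0],"turn":0},{"travel":[0,0.25,0],"turn":0},{"travel":[0,0.2,-0.02],"turn":0},{"travel":[0,0.2,-0.02],"turn":0}]'
python3 -m crank '[{"travel":[0,0.25,-0.02],"turn":0},{"travel":[0,0.25,-0.02],"turn":0},{"travel":[0,0.25,-0.02],"turn":0}]'
python3 -c "
from h import *
go(480,90,163,1.27)
cv2.imwrite('pics/s2.png',imaging.get_image('side'))"
```

```text
t: 3.65
ee_pos: [519.7, 92.7, 168.2]
orientation: [2.187, 2.243, -0.017]
ft_force: [-3.4, -0.6, 4.4]
width: 0.4
t: 3.95
ee_pos: [560.4, 93.7, 171.8]
orientation: [2.187, 2.243, -0.016]
ft_force: [-0.3, 0.4, 0.7]
width: 0.5
t 4.0 pos [560.4  93.7 171.8] yang 1.44 F [-0.3  0.4  0.7] w 0.5 q6 0.14
tool units total: [-0.03  -1.608  0.178] turn units: 0.03
after turn units: [-0.037 -1.608  0.175]
```

View pics/s2.png

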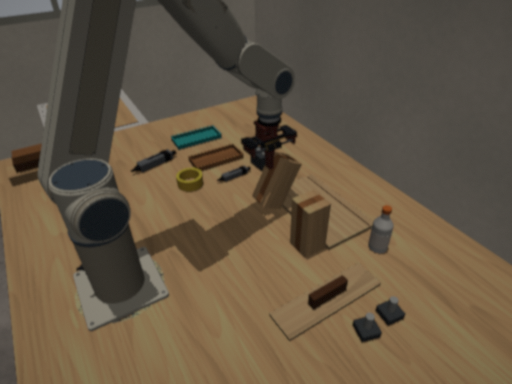

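```bash
python3 -m crank '[{"travel":[0,0.25,-0.02],"turn":0},{"travel":[0,0.1,0],"turn":0},{"travel":[0,0,0],"turn":0},{"travel":[0,0,-0.2],"turn":0},{"travel":[0,0,0],"turn":0}]'
python3 -c "
from h import *
go(450,-143,200,1.27)
cv2.imwrite('pics/s3.png',imaging.get_image('side'))"
```

```text
t: 4.5
ee_pos: [582.1, 94.1, 182.9]
orientation: [2.186, 2.241, -0.012]
ft_force: [0.2, 0.3, -0.1]
width: 0.7
t 4.5 pos [582.1  94.1 182.9] yang 1.41 F [ 0.2  0.3 -0.1] w 0.7 q6 0.13
tool units total: [-4.68  -2.758 -0.284] turn units: 0.02
after turn units: [-4.683 -2.747 -0.342]
```

View pics/s3.png

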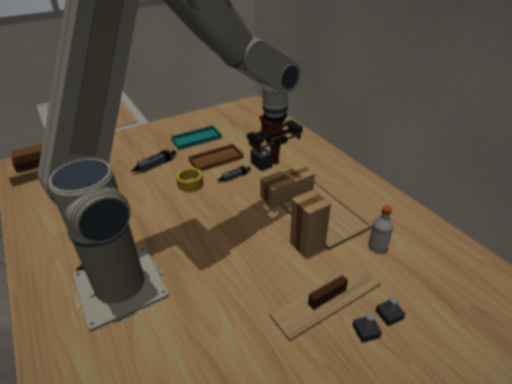

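The left blank now lies on the board at about (287,187). Next is the right one.

```bash
python3 -m crank '[{"travel":[0,-0.7,-0.2],"turn":0},{"travel":[0,-0.7,0],"turn":0},{"travel":[0,-0.7,0],"turn":0},{"travel":[-0.6,-0.65,0],"turn":0},{"travel":[-0.8,0,0],"turn":0},{"travel":[-0.8,0,0],"turn":0},{"travel":[-0.8,0,0],"turn":0},{"travel":[-0.8,0,0],"turn":0},{"travel":[-0.8,0,0],"turn":0},{"travel":[0,0,0],"turn":0}]'
python3 -c "
from h import *
go(450,-143,163,1.27)"
```

```text
t: 5.55
ee_pos: [441.3, -145.2, 196.7]
orientation: [2.177, 2.246, -0.01]
ft_force: [1.0, 0.6, -0.1]
width: 0.7
t 5.5 pos [ 441.3 -145.2  196.7] yang 1.77 F [ 1.   0.6 -0.1] w 0.7 q6 -0.36
tool units total: [0.047 0.172 0.674] turn units: 0.09
after turn units: [0.039 0.175 0.674]
```

```bash
python3 -m crank '[{"travel":[0.04,0.1,0.4],"turn":0.09},{"travel":[0,0,0.3],"turn":0},{"travel":[0,0.3,0],"turn":0},{"travel":[0,0.3,0],"turn":0},{"travel":[0,0.25,0],"turn":0},{"travel":[0,0.2,0],"turn":0},{"travel":[0,0.2,-0.01],"turn":0},{"travel":[0,0.2,-0.01],"turn":0}]'
python3 -m crank '[{"travel":[0,0.25,-0.02],"turn":0},{"travel":[0,0.25,-0.02],"turn":0},{"travel":[0,0.25,-0.02],"turn":0},{"travel":[0,0.2,-0.02],"turn":0},{"travel":[0,0.1,0],"turn":0},{"travel":[0,0,-0.2],"turn":0},{"travel":[0,0,-0.1],"turn":0}]'
python3 -c "
from h import *
go(450,-143,163,1.27)
cv2.imwrite('pics/s4.png',imaging.get_image('side'))"
```

```text
t: 6.35
ee_pos: [524.0, -140.1, 165.5]
orientation: [2.189, 2.233, -0.008]
ft_force: [-3.6, -0.2, 3.8]
width: 0.1
t: 7.05
ee_pos: [583.6, -138.6, 186.0]
orientation: [2.187, 2.232, -0.005]
ft_force: [0.5, -0.7, -0.8]
width: 0.5
t 7.0 pos [ 583.6 -138.6  186. ] yang 1.15 F [ 0.5 -0.7 -0.8] w 0.5 q6 -0.26
tool units total: [-0.029 -2.678  0.436] turn units: -0.02
after turn units: [-0.029 -2.674  0.46 ]
```

View pics/s4.png

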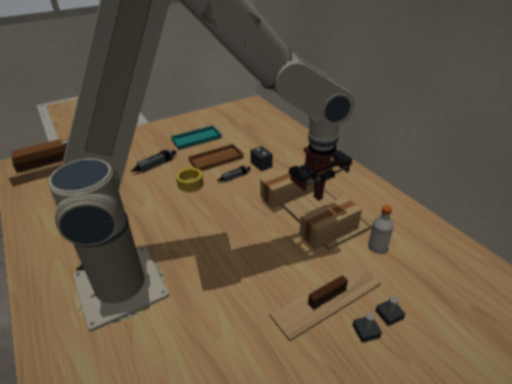

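Both blanks are down. Now to the caul, turning on the way.

```bash
python3 -m crank '[{"travel":[-0.7,-0.4,-0.4],"turn":0},{"travel":[-0.7,-0.4,-0.3],"turn":0},{"travel":[-0.7,-0.4,-0.2],"turn":0},{"travel":[-0.7,-0.4,0],"turn":0},{"travel":[-0.7,-0.4,0],"turn":0},{"travel":[0,0,0],"turn":0.95},{"travel":[0,0,0],"turn":0.95},{"travel":[0,0,0],"turn":0.95},{"travel":[0,0,0],"turn":0.95},{"travel":[0,0,0],"turn":0.95},{"travel":[0,0,0],"turn":0.95},{"travel":[0,0,0],"turn":0.95},{"travel":[0,0,0],"turn":0.95},{"travel":[0,0,0],"turn":0.95},{"travel":[0,0,0],"turn":0.95},{"travel":[0,0,0],"turn":0.95},{"travel":[0,0,0],"turn":0.95},{"travel":[0,0,0],"turn":0.95},{"travel":[0,0,0],"turn":0.95},{"travel":[0,0,0],"turn":0.95}]' 0.2
python3 -c "
from h import *
go(468,-340,200,-87.25)
im=imaging.get_image('top');crop(im,230,125,400,250,4,'pics/t1r.png')
cv2.imwrite('pics/w1.png',imaging.get_image('wrist')); print(imaging.camera_info('wrist'))"
```

```text
t: 9.1
ee_pos: [473.4, -320.4, 242.5]
orientation: [3.119, 0.161, 0.02]
ft_force: [0.2, -0.5, 0.2]
width: 52.7
t 9.1 pos [ 473.4 -320.4  242.5] yang -84.09 F [ 0.2 -0.5  0.2] w 52.7 q6 0.86
tool units total: [-0.157  0.363  0.855] turn units: 0.55
after turn units: [-0.126  0.387  0.85 ]
{'camera_matrix': array([[283.74322539,   0.        , 254.97051818],
       [  0.        , 283.74322539, 189.16330904],
       [  0.        ,   0.        ,   1.        ]]), 'rvec': array([-2.14977804,  1.93859311,  0.26988195]), 'tvec': array([-373.16261398,  384.33440084,  516.67907714])}
```

View pics/t1r.png

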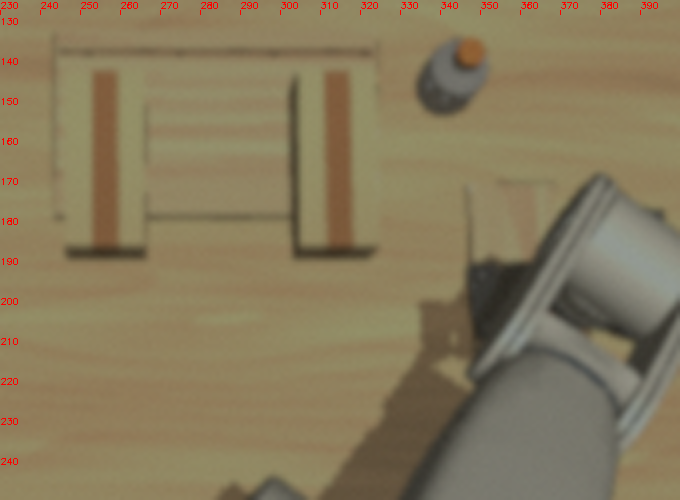

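View pics/w1.png

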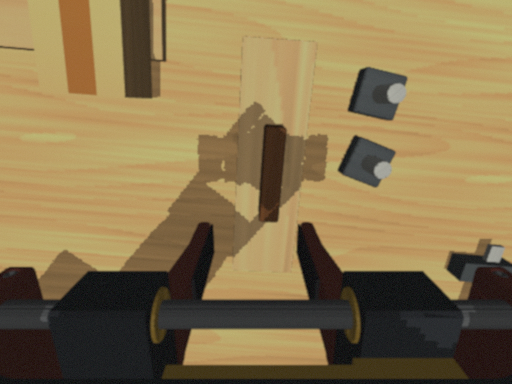

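The wrist view shows the grip top from (275,126) to (269,220). The weights' knobs are at (396,94) and (382,171). In the top view the blanks lie at rows 142–187, with columns 244–265 and 303–323.

Run:
```python
from h import *
np.set_printoptions(precision=1,suppress=True)
c=cam("top"); w=cam("wrist")
def p(c,n,u,v,z): print(n,pix2w(c,u,v,z))
for n,u,v in [("L TL",244.5,142.5),("L TR",265,142.5),("L BL",244.5,186.5),("L BR",265,186.5),("R TL",303,142.5),("R TR",323,142.5),("R BL",303.5,186.5),("R BR",323.5,186.5),
 ("Lstave",251.5+2.5,142.5),("Lstave",251.2+2.8,186.5),("Rstave",313,142.5),("Rstave",313.5,186.5)]: p(c,n,u,v,98)
for n,u,v in [("grip far L",264.5,126),("far R",286,127),("near L",260,220),("near R",279,221)]: p(w,n,u,v,56)
for n,u,v in [("plate TL",243,37),("TR",316,41),("BL",233,270),("BR",294,271)]: p(w,n,u,v,12)
p(w,"knob far",396,94,66);p(w,"knob near",382,171,66)
```

```text
L TL [717.3 133.   98. ]
L TR [719.1  50.2  98. ]
L BL [537.6 128.9  98. ]
L BR [539.3  47.2  98. ]
R TL [ 722.5 -103.4   98. ]
R TR [ 724.2 -184.3   98. ]
R BL [ 542.6 -106.4   98. ]
R BR [ 544.3 -186.2   98. ]
Lstave [718.1  94.6  98. ]
Lstave [538.4  91.   98. ]
Rstave [ 723.4 -143.8   98. ]
Rstave [ 543.5 -146.3   98. ]
grip far L [ 530.6 -328.7   56. ]
far R [ 532.1 -353.5   56. ]
near L [ 414.1 -336.5   56. ]
near R [ 415.1 -360.7   56. ]
plate TL [ 627.7 -293.9   12. ]
TR [ 633.  -381.3   12. ]
BL [ 309.8 -308.6   12. ]
BR [ 316.8 -401.3   12. ]
knob far [ 580.1 -466.4   66. ]
knob near [ 494.3 -471.6   66. ]
```

```bash
python3 -m crank '[{"travel":[-0.07,0.4,0.3],"turn":0.5},{"travel":[0,0.05,0.6],"turn":0},{"travel":[0,0,0.6],"turn":0},{"travel":[0,0,0.6],"turn":0},{"travel":[0,0,0.5],"turn":0},{"travel":[0,0,0.3],"turn":0},{"travel":[0,0,0],"turn":0}]'
python3 -c "
from h import *
go(471,-343,37,-86.9)
cv2.imwrite('pics/w2.png',imaging.get_image('wrist'))"
```

```text
t: 9.9
ee_pos: [474.4, -347.7, 96.4]
orientation: [3.117, 0.116, 0.028]
ft_force: [-0.1, -0.5, -0.1]
width: 52.4
t 9.9 pos [ 474.4 -347.7   96.4] yang -85.73 F [-0.1 -0.5 -0.1] w 52.4 q6 0.85
tool units total: [-0.082 -0.127  1.183] turn units: 0.2
after turn units: [-0.064 -0.098  1.187]
```

View pics/w2.png

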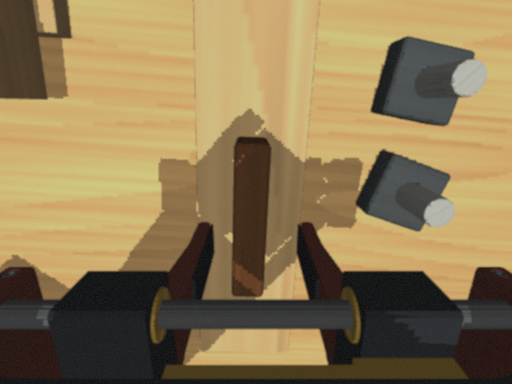

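The grip is centred between the fingers (x about 251 against a finger centre of 255). Descending and closing.

```bash
python3 -m crank '[{"travel":[-0.03,-0.03,0.4],"turn":0.2},{"travel":[-0.02,0,0.4],"turn":0},{"travel":[0,0,0.3],"turn":0},{"travel":[0,0,0.05],"turn":0},{"travel":[0,0,0],"turn":0}]'
python3 -c "
from h import *
go(471,-343,37,-86.9)"
```

```text
t: 10.45
ee_pos: [476.8, -350.7, 44.1]
orientation: [3.111, 0.092, 0.041]
ft_force: [0.2, -0.0, 0.1]
width: 52.6
t 10.4 pos [ 476.8 -350.7   44.1] yang -86.64 F [ 0.2 -0.   0.1] w 52.6 q6 0.87
tool units total: [-0.11  -0.164  0.134] turn units: 0.05
after turn units: [-0.107 -0.159  0.142]
```

```bash
cat >> h.py <<'E'
def tilt():
    o,Rm=st(); print("toolz",Rm[:,2].round(4))
E
python3 -m crank '[{"travel":[-0.1,-0.13,0.1],"turn":0},{"travel":[0,0,0.04],"turn":0},{"travel":[0,0,0],"turn":0},{"travel":[0,0,0],"turn":0}]' -1
python3 -c "
from h import *
tilt()
go(471,-343,37,-86.9)"
python3 -m crank '[{"travel":[0,0,0],"turn":0},{"travel":[0,0,0],"turn":0},{"travel":[0,0,0],"turn":0}]' -1
python3 -c "
from h import *
tilt()
go(471,-343,200,-86.9)"
```

```text
t: 10.85
ee_pos: [472.2, -344.7, 38.8]
orientation: [3.109, 0.093, 0.045]
ft_force: [-0.7, 2.6, 7.2]
width: 25.4
toolz [ 0.0298 -0.0298 -0.9991]
t 10.8 pos [ 472.2 -344.7   38.8] yang -86.62 F [-0.7  2.6  7.2] w 25.4 q6 0.87
tool units total: [-0.023 -0.036  0.034] turn units: 0.05
after turn units: [-0.022 -0.035  0.035]
t: 11.15
ee_pos: [472.6, -344.7, 39.4]
orientation: [3.109, 0.091, 0.046]
ft_force: [-0.4, 0.9, -0.6]
width: 24.7
toolz [ 0.0307 -0.0297 -0.9991]
t 11.2 pos [ 472.6 -344.7   39.4] yang -86.68 F [-0.4  0.9 -0.6] w 24.7 q6 0.87
tool units total: [ 0.063  0.066 -3.211] turn units: 0.04
after turn units: [-0.03  -0.035 -3.212]
```

```bash
python3 -m crank '[{"travel":[0,0,-0.2],"turn":0},{"travel":[0,0,-0.4],"turn":0},{"travel":[0,0,-0.6],"turn":0},{"travel":[0,0,-0.6],"turn":0},{"travel":[0,0,-0.6],"turn":0},{"travel":[0,0,-0.6],"turn":0},{"travel":[0,0,-0.6],"turn":0},{"travel":[0,0,-0.3],"turn":0},{"travel":[0,0,0],"turn":0}]'
python3 -c "
from h import *
tilt()
go(630,-27,230,1.2)"
```

```text
t: 12.05
ee_pos: [463.2, -337.5, 242.1]
orientation: [3.112, 0.097, 0.035]
ft_force: [0.4, -1.0, -3.6]
width: 25.0
toolz [ 0.0234 -0.0276 -0.9993]
t 12.1 pos [ 463.2 -337.5  242.1] yang -86.46 F [ 0.4 -1.  -3.6] w 25.0 q6 0.87
tool units total: [ 3.71  -5.997  0.147] turn units: -15.3
after turn units: [6.139 3.465 0.241]
```

```bash
python3 -m crank '[{"travel":[0,0,0],"turn":-0.5},{"travel":[0,0,0],"turn":-0.9},{"travel":[0,0,0],"turn":-0.9},{"travel":[0,0,0],"turn":-0.9},{"travel":[0,0,0],"turn":-0.9},{"travel":[0,0,0],"turn":-0.9},{"travel":[0,0,0],"turn":-0.9},{"travel":[0,0,0],"turn":-0.9},{"travel":[0,0,0],"turn":-0.9},{"travel":[0,0,0],"turn":-0.9},{"travel":[0,0,0],"turn":-0.9},{"travel":[0,0,0],"turn":-0.9},{"travel":[0,0,0],"turn":-0.9},{"travel":[0,0,0],"turn":-0.9},{"travel":[0,0,0],"turn":-0.9},{"travel":[0,0,0],"turn":-0.9},{"travel":[0,0,0],"turn":0}]'
python3 -c "
from h import *
tilt()
go(630,-27,230,1.2)"
```

```text
t: 13.75
ee_pos: [450.3, -330.0, 221.3]
orientation: [2.271, 2.167, -0.018]
ft_force: [0.2, 0.5, -3.9]
width: 24.6
toolz [-0.0067 -0.0098 -0.9999]
t 13.8 pos [ 450.3 -330.   221.3] yang -2.67 F [ 0.2  0.5 -3.9] w 24.6 q6 -0.59
tool units total: [ 6.218  3.307 -0.257] turn units: -0.68
after turn units: [ 5.983  3.721 -0.174]
```

```bash
python3 -m crank '[{"travel":[0,0,-0.2],"turn":-0.6},{"travel":[0.4,0.25,-0.05],"turn":0},{"travel":[0.6,0.4,-0.02],"turn":0},{"travel":[0.6,0.4,-0.02],"turn":0},{"travel":[0.6,0.4,-0.02],"turn":0},{"travel":[0.6,0.4,-0.02],"turn":0},{"travel":[0.6,0.4,-0.02],"turn":0},{"travel":[0.6,0.4,-0.02],"turn":0},{"travel":[0.6,0.4,-0.02],"turn":0},{"travel":[0.6,0.4,-0.02],"turn":0},{"travel":[0.3,0.2,0],"turn":0},{"travel":[0,0,0],"turn":0}]'
python3 -c "
from h import *
tilt()
go(630,-27,150,1.2)
cv2.imwrite('pics/w3.png',imaging.get_image('wrist'))
cv2.imwrite('pics/s5.png',imaging.get_image('side'))"
```

```text
t: 14.95
ee_pos: [633.6, -43.7, 227.2]
orientation: [-2.234, -2.194, 0.031]
ft_force: [-0.6, -0.6, -3.1]
width: 24.5
toolz [-0.0212 -0.0064 -0.9998]
t 14.9 pos [633.6 -43.7 227.2] yang -1.04 F [-0.6 -0.6 -3.1] w 24.5 q6 -0.06
tool units total: [ 0.342 -0.045  1.542] turn units: -0.39
after turn units: [ 0.334 -0.065  1.543]
```

View pics/w3.png

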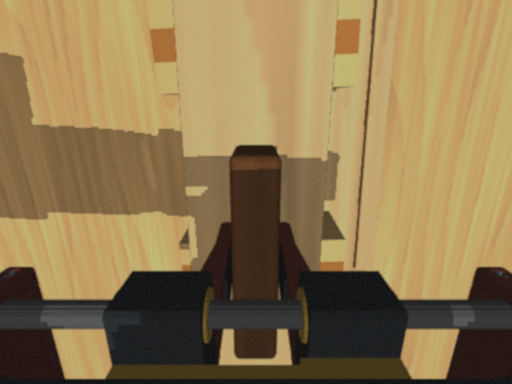

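View pics/s5.png

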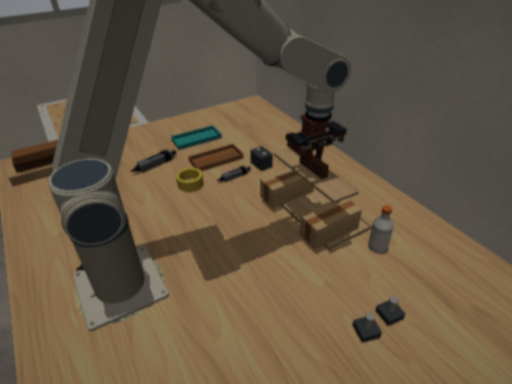

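The caul is held straight over both blanks. Adjusting and lowering.

```bash
python3 -m crank '[{"travel":[0.3,-0.05,0.2],"turn":-0.39},{"travel":[0.03,0,0.4],"turn":0},{"travel":[0,0,0.4],"turn":0},{"travel":[0,0,0.3],"turn":0},{"travel":[0,0,0.1],"turn":0},{"travel":[0,0,0],"turn":0}]'
python3 -c "
from h import *
tilt()
go(630,-27,138,1.2)"
```

```text
t: 15.65
ee_pos: [622.7, -32.8, 152.6]
orientation: [-2.19, -2.233, 0.037]
ft_force: [0.6, 0.4, -3.0]
width: 24.9
toolz [-0.0265 -0.0071 -0.9996]
t 15.7 pos [622.7 -32.8 152.6] yang 1.10 F [ 0.6  0.4 -3. ] w 24.9 q6 -0.08
tool units total: [0.115 0.157 0.288] turn units: -0.02
after turn units: [0.113 0.149 0.293]
```

```bash
python3 -m crank '[{"travel":[0.11,0.15,0.08],"turn":0},{"travel":[0,0,0.08],"turn":0},{"travel":[0,0,0.06],"turn":0},{"travel":[0,0,0.04],"turn":0},{"travel":[0,0,0],"turn":0}]'
python3 -c "
from h import *
tilt()
go(630,-27,138,1.2)"
```

```text
t: 16.15
ee_pos: [631.7, -27.5, 141.3]
orientation: [-2.193, -2.235, 0.033]
ft_force: [-0.4, 0.3, -3.0]
width: 24.7
toolz [-0.0221 -0.0075 -0.9997]
t 16.1 pos [631.7 -27.5 141.3] yang 1.08 F [-0.4  0.3 -3. ] w 24.7 q6 -0.07
tool units total: [ 0.012 -0.033  0.068] turn units: -0.02
after turn units: [ 0.012 -0.035  0.067]
```

```bash
python3 -m crank '[{"travel":[0,0,0.05],"turn":0},{"travel":[0,0,0.05],"turn":0}]'
python3 -m crank '[{"travel":[0,0,0.04],"turn":0},{"travel":[0,0,0.05],"turn":0}]'
```

```text
t: 16.35
ee_pos: [632.0, -27.8, 137.7]
orientation: [-2.193, -2.236, 0.032]
ft_force: [-11.1, 0.1, 24.5]
width: 24.8
t: 16.55
ee_pos: [632.0, -27.9, 137.7]
orientation: [-2.194, -2.236, 0.031]
ft_force: [-10.8, 0.4, 22.9]
width: 25.2
```

Contact is made at 23 N. To make sure it sits level, I'll release it, then press on top of the grip with shut fingers.

```bash
python3 -m crank '[{"travel":[0,0,0.01],"turn":0},{"travel":[0,0,0],"turn":0},{"travel":[0,0,0],"turn":0},{"travel":[0,0,0],"turn":0},{"travel":[0,0,0],"turn":0}]' 
python3 -m crank '[{"travel":[0,0,0],"turn":0},{"travel":[0,0,0],"turn":0},{"travel":[0,0,0],"turn":0},{"travel":[0,0,0],"turn":0}]' -0.1
python3 -c "
from h import *
tilt()
go(630,-27,138,1.2)
cv2.imwrite('pics/s6.png',imaging.get_image('side'))"
```

```text
t: 17.05
ee_pos: [632.3, -27.6, 137.8]
orientation: [-2.195, -2.236, 0.029]
ft_force: [-3.0, -1.0, 1.4]
width: 25.0
t: 17.45
ee_pos: [633.0, -27.6, 137.8]
orientation: [-2.195, -2.237, 0.028]
ft_force: [0.4, -0.5, -0.4]
width: 39.7
toolz [-0.0175 -0.0077 -0.9998]
t 17.4 pos [633.  -27.6 137.8] yang 1.08 F [ 0.4 -0.5 -0.4] w 39.7 q6 -0.07
tool units total: [ 0.013 -0.06  -0.002] turn units: -0.02
after turn units: [ 0.013 -0.059 -0.003]
```

View pics/s6.png

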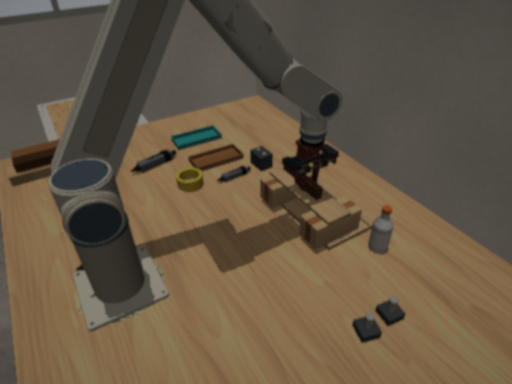

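```bash
python3 -m crank '[{"travel":[0,-0.03,-0.3],"turn":0},{"travel":[0,0,-0.4],"turn":0},{"travel":[0,0,-0.2],"turn":0},{"travel":[0,0,0],"turn":0}]'
python3 -m crank '[{"travel":[0,0,0],"turn":0},{"travel":[0,0,0],"turn":0},{"travel":[0,0,0],"turn":0},{"travel":[0,0,0],"turn":0},{"travel":[0,0,0],"turn":0}]' -1
python3 -c "
from h import *
tilt()
go(632,-27,171,1.2)
"
```

```text
t: 17.9
ee_pos: [632.3, -27.2, 186.5]
orientation: [-2.196, -2.237, 0.027]
ft_force: [0.1, 0.1, 0.2]
width: 39.7
t: 18.4
ee_pos: [631.4, -27.2, 185.3]
orientation: [-2.195, -2.236, 0.029]
ft_force: [0.2, 0.1, -0.5]
width: 3.2
toolz [-0.0189 -0.0077 -0.9998]
t 18.4 pos [631.4 -27.2 185.3] yang 1.08 F [ 0.2  0.1 -0.5] w 3.2 q6 -0.07
tool units total: [0.005 0.018 0.285] turn units: -0.02
after turn units: [0.003 0.012 0.285]
```

```bash
python3 -m crank '[{"travel":[0,0,0.1],"turn":0},{"travel":[0,0,0.08],"turn":0},{"travel":[0,0,0.03],"turn":0}]'
python3 -m crank '[{"travel":[0,0,0.03],"turn":0}]'
python3 -m crank '[{"travel":[0,0,0.03],"turn":0}]'
python3 -m crank '[{"travel":[0,0,0.03],"turn":0}]'
```

```text
t: 18.7
ee_pos: [630.9, -27.2, 173.2]
orientation: [-2.194, -2.236, 0.03]
ft_force: [-0.0, -0.5, 0.2]
width: 0.2
t: 18.8
ee_pos: [630.8, -27.3, 171.3]
orientation: [-2.194, -2.236, 0.031]
ft_force: [-0.4, -0.1, 15.5]
width: 0.7
t: 18.9
ee_pos: [630.8, -27.3, 171.3]
orientation: [-2.194, -2.236, 0.031]
ft_force: [-8.2, 1.5, 24.3]
width: 0.8
t: 19.0
ee_pos: [630.8, -27.2, 171.3]
orientation: [-2.194, -2.236, 0.031]
ft_force: [-5.9, -0.2, 13.1]
width: 0.7
```

```bash
python3 -m crank '[{"travel":[0,0,0.025],"turn":0},{"travel":[0,0,0.025],"turn":0}]'
python3 -m crank '[{"travel":[0,0,0.025],"turn":0},{"travel":[0,0,0.02],"turn":0}]'
python3 -m crank '[{"travel":[0,0,-0.1],"turn":0},{"travel":[0,0,-0.5],"turn":0},{"travel":[0,0,-0.5],"turn":0},{"travel":[0,0,-0.4],"turn":0}]' 
python3 -c "
from h import *
tilt()
go(580,-464,240,-80)
cv2.imwrite('pics/w4.png',imaging.get_image('wrist'))
"
```

```text
t: 19.2
ee_pos: [630.7, -27.2, 171.4]
orientation: [-2.194, -2.236, 0.03]
ft_force: [-3.6, -0.0, 9.0]
width: 0.2
t: 19.4
ee_pos: [630.8, -27.3, 171.4]
orientation: [-2.194, -2.236, 0.029]
ft_force: [-2.5, 0.9, 6.0]
width: 0.6
t: 19.8
ee_pos: [630.3, -26.6, 245.9]
orientation: [-2.191, -2.233, 0.036]
ft_force: [0.1, -0.1, -0.5]
width: 0.8
toolz [-0.0255 -0.0073 -0.9996]
t 19.8 pos [630.3 -26.6 245.9] yang 1.07 F [ 0.1 -0.1 -0.5] w 0.8 q6 -0.07
tool units total: [-8.726 -1.167  0.207] turn units: 14.15
after turn units: [-2.511  8.44   0.117]
```

View pics/w4.png

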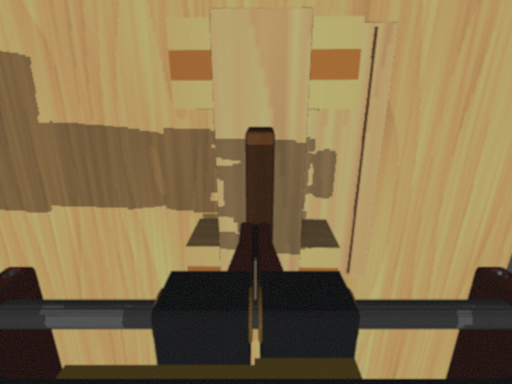

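The caul lies evenly across both blanks (edges at x about 212 and 311, grip at 260). Next are the weights, with no turn needed for round knobs.

```bash
python3 -m crank '[{"travel":[-0.4,-0.06,-0.1],"turn":0},{"travel":[-0.8,-0.11,0],"turn":0},{"travel":[-0.8,-0.11,0],"turn":0},{"travel":[-0.8,-0.11,0],"turn":0},{"travel":[-0.8,-0.11,0],"turn":0},{"travel":[-0.8,-0.11,0],"turn":0},{"travel":[-0.8,-0.11,0],"turn":0},{"travel":[-0.8,-0.11,0],"turn":0},{"travel":[-0.8,-0.11,0],"turn":0},{"travel":[-0.7,-0.11,0],"turn":0},{"travel":[0,0,0],"turn":0}]' 0.2
python3 -c "
from h import *
tilt()
go(580,-464,120,1.2)
cv2.imwrite('pics/w5.png',imaging.get_image('wrist'))
im=imaging.get_image('top');crop(im,230,125,400,250,4,'pics/t2r.png')
"
```

```text
t: 20.95
ee_pos: [586.8, -415.9, 255.1]
orientation: [-2.191, -2.243, 0.026]
ft_force: [-0.1, -0.1, -0.2]
width: 52.5
toolz [-0.0159 -0.0079 -0.9998]
t 20.9 pos [ 586.8 -415.9  255.1] yang 1.34 F [-0.1 -0.1 -0.2] w 52.5 q6 -0.64
tool units total: [-0.939 -0.116  2.712] turn units: 0.02
after turn units: [-0.96  -0.157  2.703]
```

View pics/w5.png

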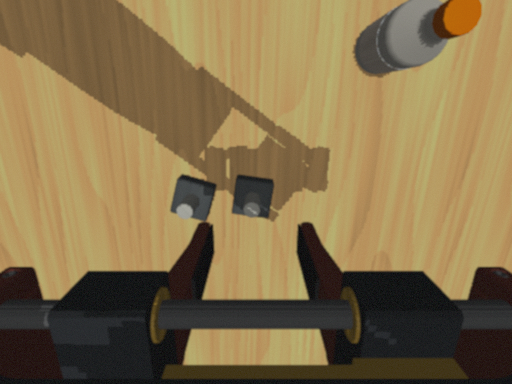

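View pics/t2r.png

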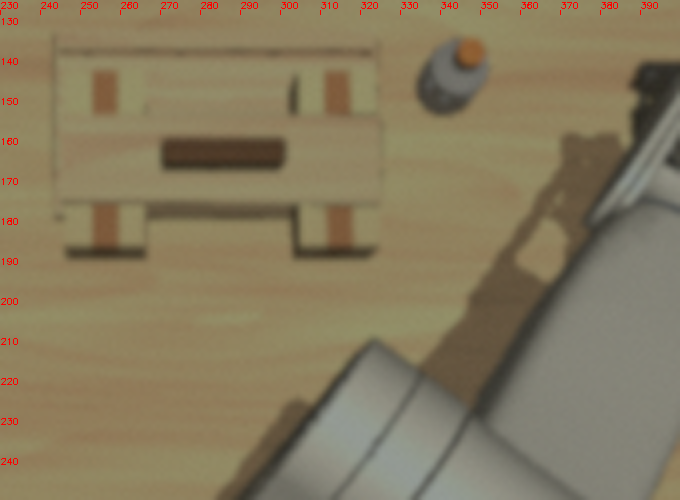

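Run:
```python
from h import *
np.set_printoptions(precision=1,suppress=True)
w=cam("wrist"); c=cam("top")
print(-w[1].T@w[2], "glue pred",w2pix(w,(718,-271,0)))
for u,v in [(252,209),(186,211)]: print("knob",pix2w(w,u,v,66))
for u,v in [(254,196),(193,198)]: print("block top",pix2w(w,u,v,26))
for n,u,v,z in [("grip TL",269.5,159.5,154),("BR",300.5,166.5,154),("plate L",244,165,110),("plate R",325,159,110),("T",285,153,110),("B",285,175.5,110)]: print(n,pix2w(c,u,v,z))
```

```text
[ 587.2 -326.5  399.2] glue pred [363.9  53.2]
knob [ 581.5 -462.1   66. ]
knob [ 497.6 -467.5   66. ]
block top [ 583.2 -458.8   26. ]
block top [ 497.7 -464.4   26. ]
grip TL [637.7  33.  154. ]
BR [612.5 -88.2 154. ]
plate L [622.4 132.7 110. ]
plate R [ 653.8 -190.5  110. ]
T [674.8 -30.3 110. ]
B [583.4 -31.2 110. ]
```

```bash
python3 -m crank '[{"travel":[-0.5,-0.05,0.1],"turn":0},{"travel":[-0.45,-0.06,0.3],"turn":0},{"travel":[0,0,0.6],"turn":0},{"travel":[0,0,0.6],"turn":0},{"travel":[0,0,0.6],"turn":0},{"travel":[0,0,0.3],"turn":0},{"travel":[0,0,0],"turn":0}]'
python3 -c "
from h import *
tilt()
go(581,-463,47,1.2)
cv2.imwrite('pics/w6.png',imaging.get_image('wrist'))
w=cam('wrist')
print(w2pix(w,(581,-463,66)))
"
```

```text
t: 21.75
ee_pos: [583.5, -455.0, 122.5]
orientation: [-2.177, -2.25, 0.022]
ft_force: [0.2, -0.0, 0.6]
width: 52.7
toolz [-0.0168 -0.0029 -0.9999]
t 21.8 pos [ 583.5 -455.   122.5] yang 1.89 F [ 0.2 -0.   0.6] w 52.7 q6 -0.70
tool units total: [-0.155 -0.029  1.512] turn units: 0.12
after turn units: [-0.16  -0.053  1.511]
[252.60134868 222.4802266 ]
```

View pics/w6.png

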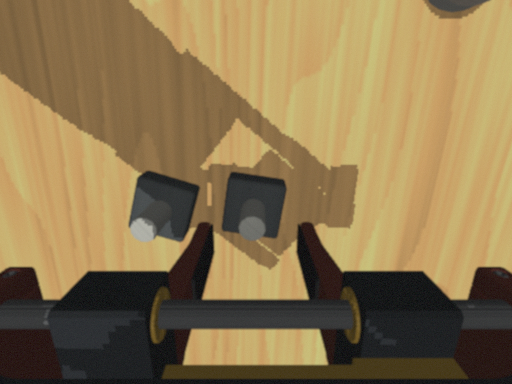

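```bash
python3 -c "
from h import *
w=cam('wrist');print(pix2w(w,252,227,66))"
python3 -m crank '[{"travel":[-0.2,-0.04,0.3],"turn":0.12},{"travel":[0,0,0.5],"turn":0},{"travel":[0,0,0.4],"turn":0},{"travel":[0,0,0.2],"turn":0},{"travel":[0,0,0],"turn":0}]'
python3 -c "
from h import *
go(581,-465.5,47,1.2)
"
```

```text
[ 580.64629195 -466.88464219   66.        ]
t: 22.3
ee_pos: [585.0, -470.7, 56.8]
orientation: [2.197, 2.24, -0.02]
ft_force: [-0.4, 0.9, 1.0]
width: 52.6
t 22.3 pos [ 585.  -470.7   56.8] yang 1.10 F [-0.4  0.9  1. ] w 52.6 q6 -0.70
tool units total: [ 0.109 -0.078  0.195] turn units: -0.02
after turn units: [ 0.107 -0.079  0.196]
```

```bash
python3 -m crank '[{"travel":[0.07,-0.07,0.1],"turn":0},{"travel":[0,0,0.08],"turn":0},{"travel":[0,0,0],"turn":0}]'
python3 -m crank '[{"travel":[0,0,0],"turn":0},{"travel":[0,0,0],"turn":0},{"travel":[0,0,0],"turn":0},{"travel":[0,0,0],"turn":0},{"travel":[0,0,0],"turn":0}]' -1
python3 -c "
from h import *
tilt()
go(632,-137,240,1.2)
cv2.imwrite('pics/w7.png',imaging.get_image('wrist'))"
```

```text
t: 22.6
ee_pos: [582.3, -468.7, 49.8]
orientation: [2.195, 2.237, -0.02]
ft_force: [-0.7, 0.7, 0.2]
width: 52.8
t: 23.1
ee_pos: [582.5, -469.1, 51.8]
orientation: [2.194, 2.236, -0.021]
ft_force: [0.4, 0.0, -1.1]
width: 21.4
toolz [-0.0029 -0.0156 -0.9999]
t 23.1 pos [ 582.5 -469.1   51.8] yang 1.09 F [ 0.4  0.  -1.1] w 21.4 q6 -0.70
tool units total: [ 6.563  1.105 -3.87 ] turn units: -0.02
after turn units: [ 6.62   1.129 -3.763]
```

View pics/w7.png

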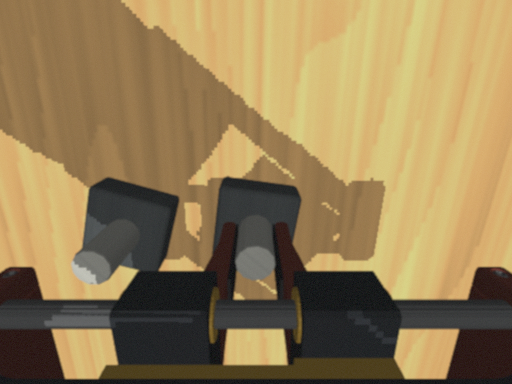

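The weight is gripped by the knob (width 21.4). Lifting and carrying.

```bash
python3 -m crank '[{"travel":[0,0,-0.2],"turn":0},{"travel":[0,0,-0.5],"turn":0},{"travel":[0,0,-0.6],"turn":0},{"travel":[0,0,-0.6],"turn":0},{"travel":[0,0,-0.6],"turn":0},{"travel":[0,0,-0.6],"turn":0},{"travel":[0,0,-0.4],"turn":0},{"travel":[0,0,0],"turn":0}]'
python3 -c "
from h import *
tilt()
go(632,-137,230,1.2)"
```

```text
t: 23.95
ee_pos: [581.3, -463.3, 229.3]
orientation: [-2.199, -2.241, 0.019]
ft_force: [0.3, -0.3, -4.4]
width: 21.4
toolz [-0.01   -0.0074 -0.9999]
t 23.9 pos [ 581.3 -463.3  229.3] yang 1.10 F [ 0.3 -0.3 -4.4] w 21.4 q6 -0.70
tool units total: [ 6.504  1.14  -0.073] turn units: -0.02
after turn units: [ 6.502  1.151 -0.014]
```

```bash
python3 -m crank '[{"travel":[0.4,0.07,-0.05],"turn":0},{"travel":[0.7,0.13,-0.02],"turn":0},{"travel":[0.7,0.13,0],"turn":0},{"travel":[0.7,0.13,0],"turn":0},{"travel":[0.7,0.13,0],"turn":0},{"travel":[0.7,0.13,0],"turn":0},{"travel":[0.7,0.13,0],"turn":0},{"travel":[0.7,0.13,0],"turn":0},{"travel":[0.6,0.1,0],"turn":0},{"travel":[0.3,0.05,0],"turn":0},{"travel":[0,0,0],"turn":0}]'
python3 -c "
from h import *
tilt()
go(632,-138,180,1.2)
cv2.imwrite('pics/w8.png',imaging.get_image('wrist'))"
```

```text
t: 25.05
ee_pos: [623.9, -129.2, 213.9]
orientation: [-2.182, -2.224, 0.03]
ft_force: [-0.2, -0.5, -4.4]
width: 21.4
toolz [-0.0321  0.0048 -0.9995]
t 25.1 pos [ 623.9 -129.2  213.9] yang 1.10 F [-0.2 -0.5 -4.4] w 21.4 q6 -0.24
tool units total: [-0.182  0.18   0.672] turn units: -0.02
after turn units: [-0.178  0.158  0.679]
```

View pics/w8.png

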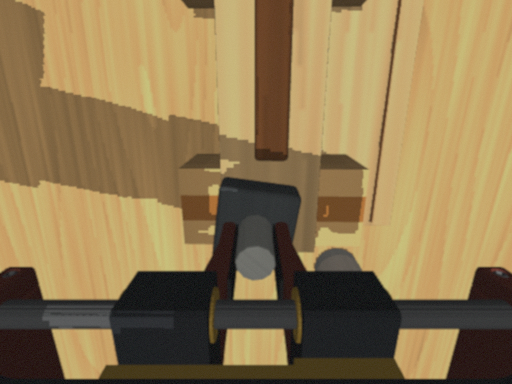

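```bash
python3 -c "
from h import *
w=cam('wrist');print(w2pix(w,(718,-271,0)),w2pix(w,(718,-241,0)))
"
python3 -m crank '[{"travel":[-0.18,0.15,0.2],"turn":0},{"travel":[0,0,0.3],"turn":0},{"travel":[0,0,0.15],"turn":0},{"travel":[0,0,0],"turn":0}]'
python3 -c "
from h import *
tilt()
go(632,-138,162,1.2)"
```

```text
[323.74512924 264.97405018] [325.69916543 246.33463077]
t: 25.5
ee_pos: [629.8, -143.7, 176.6]
orientation: [-2.186, -2.218, 0.033]
ft_force: [-0.6, 0.0, -5.2]
width: 21.4
toolz [-0.0341  0.0039 -0.9994]
t 25.5 pos [ 629.8 -143.7  176.6] yang 0.85 F [-0.6  0.  -5.2] w 21.4 q6 -0.25
tool units total: [0.112 0.056 0.29 ] turn units: -0.06
after turn units: [0.113 0.047 0.291]
```

```bash
python3 -m crank '[{"travel":[0.08,0.05,0.1],"turn":-0.06},{"travel":[0,0,0.08],"turn":0},{"travel":[0,0,0.05],"turn":0},{"travel":[0,0,0],"turn":0}]'
python3 -m crank '[{"travel":[0,0,0.04],"turn":0}]'
python3 -m crank '[{"travel":[0,0,0.03],"turn":0}]'
```

```text
t: 25.9
ee_pos: [631.6, -140.5, 163.5]
orientation: [-2.18, -2.223, 0.033]
ft_force: [0.5, 0.2, -5.1]
width: 21.6
t: 26.0
ee_pos: [631.8, -140.2, 162.5]
orientation: [-2.18, -2.223, 0.032]
ft_force: [-6.2, 3.7, 14.9]
width: 21.4
t: 26.1
ee_pos: [631.9, -140.1, 162.6]
orientation: [-2.18, -2.224, 0.032]
ft_force: [-6.5, 1.2, 7.3]
width: 21.5
```

Seated at 162.5 as predicted. Releasing.

```bash
python3 -m crank '[{"travel":[0,0,0],"turn":0},{"travel":[0,0,0],"turn":0},{"travel":[0,0,0],"turn":0},{"travel":[0,0,0],"turn":0},{"travel":[0,0,0],"turn":0}]' 0.1
python3 -m crank '[{"travel":[0,0,-0.2],"turn":0},{"travel":[0,0,-0.5],"turn":0},{"travel":[0,0,-0.6],"turn":0},{"travel":[0,0,-0.6],"turn":0},{"travel":[0,0,0],"turn":0}]'
python3 -c "
from h import *
tilt()
go(497,-469,240,1.2)
cv2.imwrite('pics/w9.png',imaging.get_image('wrist'))
im=imaging.get_image('top');crop(im,230,125,400,250,4,'pics/t3r.png')"
```

```text
t: 26.6
ee_pos: [634.5, -140.5, 166.1]
orientation: [-2.184, -2.229, 0.026]
ft_force: [-0.3, -0.2, -0.2]
width: 48.1
t: 27.1
ee_pos: [637.2, -140.8, 265.8]
orientation: [-2.184, -2.228, 0.027]
ft_force: [1.2, -0.6, 0.5]
width: 48.0
toolz [-0.0279  0.0028 -0.9996]
t 27.1 pos [ 637.2 -140.8  265.8] yang 1.14 F [ 1.2 -0.6  0.5] w 48.0 q6 -0.25
tool units total: [-6.508 -2.918  0.577] turn units: -0.01
after turn units: [-6.503 -2.94   0.517]
```

View pics/w9.png

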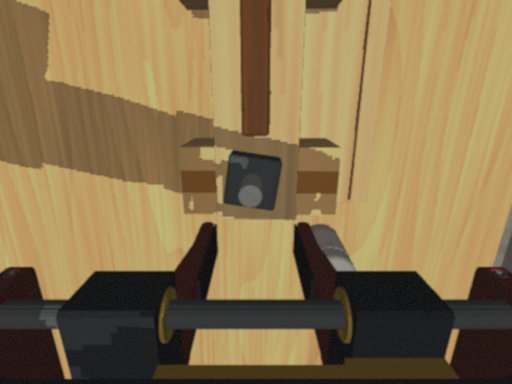

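View pics/t3r.png

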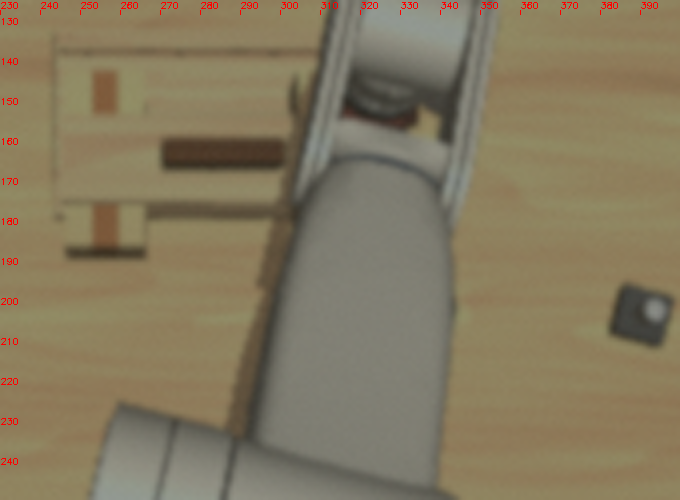

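The first weight stands on the right end of the caul at wrist (252,182). The second is still at top (391,202). Fetching it.

```bash
python3 -m crank '[{"travel":[-0.4,-0.18,0],"turn":0},{"travel":[-0.7,-0.31,0],"turn":0},{"travel":[-0.7,-0.31,0],"turn":0},{"travel":[-0.7,-0.31,0],"turn":0},{"travel":[-0.7,-0.31,0],"turn":0},{"travel":[-0.7,-0.31,0],"turn":0},{"travel":[-0.7,-0.31,0],"turn":0},{"travel":[-0.7,-0.31,0],"turn":0},{"travel":[-0.7,-0.31,0],"turn":0},{"travel":[-0.5,-0.26,0],"turn":0},{"travel":[0,0,0],"turn":0}]'
python3 -c "
from h import *
tilt()
go(496,-468,120,1.2)"
```

```text
t: 28.3
ee_pos: [483.3, -474.9, 246.8]
orientation: [-2.156, -2.209, 0.04]
ft_force: [0.3, 0.1, 0.5]
width: 48.1
toolz [-0.0567  0.0192 -0.9982]
t 28.3 pos [ 483.3 -474.9  246.8] yang 1.42 F [0.3 0.1 0.5] w 48.1 q6 -0.80
tool units total: [0.079 0.399 2.52 ] turn units: 0.04
after turn units: [0.132 0.256 2.536]
```

```bash
python3 -m crank '[{"travel":[0.03,0.15,0.3],"turn":0.04},{"travel":[0.03,0.15,0.6],"turn":0},{"travel":[0.02,0.1,0.6],"turn":0},{"travel":[0,0,0.6],"turn":0},{"travel":[0,0,0.3],"turn":0},{"travel":[0,0,0],"turn":0}]'
python3 -c "
from h import *
tilt()
go(496,-468,47,1.2)
cv2.imwrite('pics/w10.png',imaging.get_image('wrist'))
w=cam('wrist')
print(w2pix(w,(496,-468,66)))"
```

```text
t: 28.9
ee_pos: [498.3, -458.9, 113.0]
orientation: [-2.152, -2.201, 0.037]
ft_force: [-0.3, 0.2, -0.1]
width: 48.1
toolz [-0.0622  0.0269 -0.9977]
t 28.9 pos [ 498.3 -458.9  113. ] yang 1.33 F [-0.3  0.2 -0.1] w 48.1 q6 -0.76
tool units total: [-0.218  0.03   1.316] turn units: 0.02
after turn units: [-0.18  -0.051  1.321]
[255.52400286 231.0550894 ]
```

View pics/w10.png

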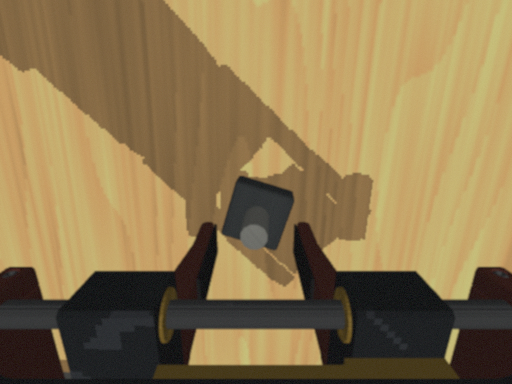

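```bash
python3 -m crank '[{"travel":[-0.15,0.01,0.3],"turn":0},{"travel":[-0.05,0,0.4],"turn":0},{"travel":[0,0,0.4],"turn":0},{"travel":[0,0,0],"turn":0}]'
python3 -c "
from h import *
tilt()
go(495.5,-471,47,1.2)
cv2.imwrite('pics/w11.png',imaging.get_image('wrist'))"
```

```text
t: 29.35
ee_pos: [499.7, -471.1, 60.7]
orientation: [-2.158, -2.209, 0.037]
ft_force: [-0.7, -0.0, 1.0]
width: 48.1
toolz [-0.0545  0.0195 -0.9983]
t 29.4 pos [ 499.7 -471.1   60.7] yang 1.37 F [-0.7 -0.   1. ] w 48.1 q6 -0.77
tool units total: [-0.002 -0.069  0.277] turn units: 0.03
after turn units: [ 0.004 -0.084  0.273]
```

View pics/w11.png

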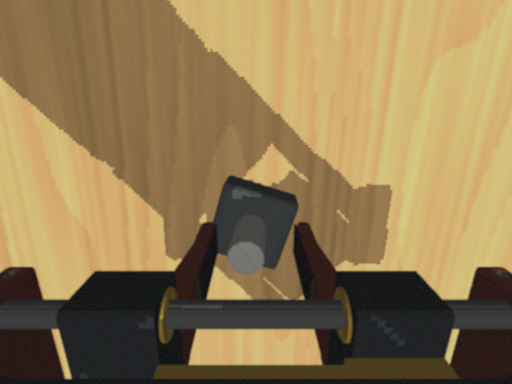

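Knob at (245,257), between the fingers and slightly left. Finishing the descent and closing.

```bash
python3 -m crank '[{"travel":[-0.03,-0.07,0.1],"turn":0},{"travel":[0,0,0.1],"turn":0},{"travel":[0,0,0.03],"turn":0},{"travel":[0,0,0],"turn":0}]'
python3 -m crank '[{"travel":[0,0,0],"turn":0},{"travel":[0,0,0],"turn":0},{"travel":[0,0,0],"turn":0},{"travel":[0,0,0],"turn":0},{"travel":[0,0,0],"turn":0}]' -1
python3 -c "
from h import *
tilt()
go(627,82,235,1.2)"
```

```text
t: 29.8
ee_pos: [498.0, -475.8, 54.1]
orientation: [-2.165, -2.215, 0.037]
ft_force: [0.1, -0.4, 0.4]
width: 48.6
t: 30.3
ee_pos: [497.5, -476.4, 55.4]
orientation: [-2.165, -2.216, 0.039]
ft_force: [0.2, -0.4, -2.0]
width: 21.2
toolz [-0.0488  0.0123 -0.9987]
t 30.3 pos [ 497.5 -476.4   55.4] yang 1.34 F [ 0.2 -0.4 -2. ] w 21.2 q6 -0.77
tool units total: [11.153  2.673 -3.575] turn units: 0.02
after turn units: [11.111  2.823 -3.591]
```

```bash
python3 -m crank '[{"travel":[0,0,-0.2],"turn":0},{"travel":[0,0,-0.5],"turn":0},{"travel":[0,0,-0.6],"turn":0},{"travel":[0,0,-0.6],"turn":0},{"travel":[0,0,-0.6],"turn":0},{"travel":[0,0,-0.6],"turn":0},{"travel":[0,0,-0.5],"turn":0},{"travel":[0,0,0],"turn":0}]'
python3 -c "
from h import *
tilt()
go(627,82,245,1.2)"
```

```text
t: 31.1
ee_pos: [505.9, -474.9, 238.1]
orientation: [-2.158, -2.209, 0.034]
ft_force: [0.1, -1.1, -5.1]
width: 21.2
toolz [-0.0537  0.0217 -0.9983]
t 31.1 pos [ 505.9 -474.9  238.1] yang 1.38 F [ 0.1 -1.1 -5.1] w 21.2 q6 -0.78
tool units total: [11.081  2.677 -0.027] turn units: 0.03
after turn units: [11.085  2.655 -0.139]
```

```bash
python3 -m crank '[{"travel":[0.3,0,-0.3],"turn":0},{"travel":[0.6,0.05,-0.05],"turn":0},{"travel":[0.6,0.05,-0.03],"turn":0},{"travel":[0.6,0.05,-0.03],"turn":0},{"travel":[0.6,0.05,-0.03],"turn":0},{"travel":[0.6,0.05,-0.03],"turn":0},{"travel":[0.6,0.05,-0.03],"turn":0},{"travel":[0.6,0.05,-0.03],"turn":0},{"travel":[0.6,0.05,-0.03],"turn":0},{"travel":[0.6,0.05,-0.03],"turn":0},{"travel":[0.3,0.05,0],"turn":0},{"travel":[0,0,0],"turn":0}]'
python3 -c "
from h import *
tilt()
go(627,82,245,1.2)"
```

```text
t: 32.3
ee_pos: [517.6, -158.5, 256.4]
orientation: [-2.143, -2.19, 0.04]
ft_force: [-0.4, -0.5, -5.2]
width: 20.8
toolz [-0.0733  0.0353 -0.9967]
t 32.3 pos [ 517.6 -158.5  256.4] yang 1.32 F [-0.4 -0.5 -5.2] w 20.8 q6 -0.35
tool units total: [4.753 2.308 0.237] turn units: 0.02
after turn units: [4.763 2.287 0.229]
```

```bash
python3 -m crank '[{"travel":[0.4,0.1,0],"turn":0},{"travel":[0.6,0.15,0.02],"turn":0},{"travel":[0.6,0.2,0.02],"turn":0},{"travel":[0.6,0.2,0.02],"turn":0},{"travel":[0.6,0.3,0.02],"turn":0},{"travel":[0.6,0.3,0.02],"turn":0},{"travel":[0.5,0.4,0.02],"turn":0},{"travel":[0.4,0.3,0.02],"turn":0},{"travel":[0.2,0.2,0],"turn":0},{"travel":[0,0,0],"turn":0}]'
python3 -c "
from h import *
tilt()
go(627,79,200,1.2)"
```

```text
t: 33.3
ee_pos: [623.0, 67.6, 239.8]
orientation: [-2.148, -2.182, 0.054]
ft_force: [-0.8, -1.2, -4.3]
width: 21.4
toolz [-0.0812  0.0306 -0.9962]
t 33.3 pos [623.   67.6 239.8] yang 0.97 F [-0.8 -1.2 -4.3] w 21.4 q6 0.04
tool units total: [0.201 0.148 0.793] turn units: -0.04
after turn units: [0.226 0.085 0.795]
```

```bash
python3 -m crank '[{"travel":[0.18,0.13,0.3],"turn":0},{"travel":[0,0.05,0.4],"turn":0},{"travel":[0,0.05,0.4],"turn":0},{"travel":[0,0,0.1],"turn":0},{"travel":[0,0,0],"turn":0}]'
python3 -c "
from h import *
tilt()
go(630,78,166,1.2)
cv2.imwrite('pics/w12.png',imaging.get_image('wrist'))"
```

```text
t: 33.8
ee_pos: [628.2, 75.0, 173.1]
orientation: [-2.151, -2.176, 0.059]
ft_force: [-0.1, -0.8, -4.6]
width: 21.2
toolz [-0.0847  0.0292 -0.996 ]
t 33.8 pos [628.2  75.  173.1] yang 0.73 F [-0.1 -0.8 -4.6] w 21.2 q6 0.05
tool units total: [0.056 0.048 0.141] turn units: -0.08
after turn units: [0.06  0.037 0.143]
```

View pics/w12.png

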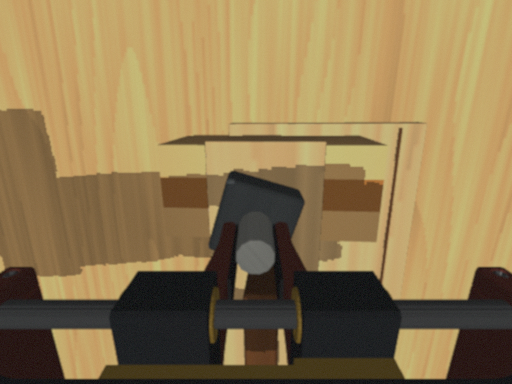

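```bash
python3 -m crank '[{"travel":[0.05,0.05,0.06],"turn":0},{"travel":[0,0,0.05],"turn":0}]'
python3 -m crank '[{"travel":[0,0,0.04],"turn":0}]'
python3 -m crank '[{"travel":[0,0,0.03],"turn":0}]'
```

```text
t: 34.05
ee_pos: [631.4, 77.4, 169.2]
orientation: [-2.154, -2.177, 0.056]
ft_force: [0.1, -0.5, -5.2]
width: 21.8
t: 34.15
ee_pos: [631.6, 77.4, 167.7]
orientation: [-2.154, -2.177, 0.055]
ft_force: [-0.2, -0.4, -5.4]
width: 21.3
t: 34.25
ee_pos: [631.8, 77.6, 166.6]
orientation: [-2.155, -2.178, 0.054]
ft_force: [-0.0, -0.1, -5.1]
width: 21.6
```

```bash
python3 -m crank '[{"travel":[0,0,0.03],"turn":0}]'
python3 -m crank '[{"travel":[0,0,0.03],"turn":0}]'
python3 -m crank '[{"travel":[0,0,0.02],"turn":0}]'
```

```text
t: 34.35
ee_pos: [631.8, 77.8, 166.0]
orientation: [-2.155, -2.178, 0.053]
ft_force: [-5.3, -0.1, 8.6]
width: 21.4
t: 34.45
ee_pos: [631.8, 77.8, 166.0]
orientation: [-2.155, -2.178, 0.053]
ft_force: [-5.8, -1.2, 9.1]
width: 21.7
t: 34.55
ee_pos: [631.8, 77.8, 166.1]
orientation: [-2.155, -2.179, 0.052]
ft_force: [-2.3, -0.9, 1.2]
width: 21.6
```

```bash
python3 -m crank '[{"travel":[0,0,0],"turn":0},{"travel":[0,0,0],"turn":0},{"travel":[0,0,0],"turn":0},{"travel":[0,0,0],"turn":0},{"travel":[0,0,0],"turn":0}]' 0.1
python3 -m crank '[{"travel":[0,0,-0.2],"turn":0},{"travel":[0,0,-0.4],"turn":0},{"travel":[0,0,-0.5],"turn":0},{"travel":[0,0,-0.5],"turn":0},{"travel":[0,0,-0.3],"turn":0},{"travel":[0,0,0],"turn":0}]'
python3 -c "
from h import *
tilt()
go(529,310,240,-86)
cv2.imwrite('pics/w13.png',imaging.get_image('wrist'))"
```

```text
t: 35.05
ee_pos: [633.5, 78.2, 167.7]
orientation: [-2.157, -2.181, 0.046]
ft_force: [0.9, 1.0, 0.6]
width: 48.3
t: 35.65
ee_pos: [641.6, 75.1, 268.7]
orientation: [-2.158, -2.182, 0.045]
ft_force: [-0.3, 0.5, -0.4]
width: 48.4
toolz [-0.0724  0.0305 -0.9969]
t 35.6 pos [641.6  75.1 268.7] yang 0.70 F [-0.3  0.5 -0.4] w 48.4 q6 0.06
tool units total: [ 4.7   -2.147  0.879] turn units: 15.13
after turn units: [-1.919 -4.844  0.574]
```

View pics/w13.png

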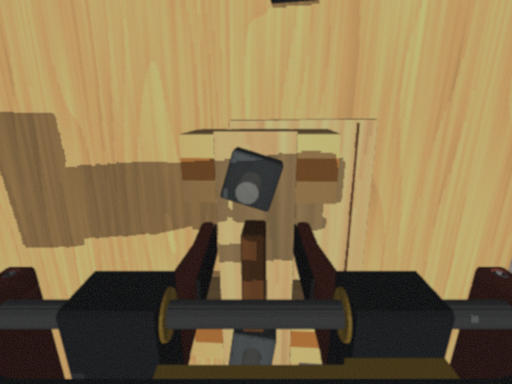

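Both weights stand upright, one on each side of the grip: (250,180) and (252,350). Now to the marker.

```bash
python3 -m crank '[{"travel":[0.4,-0.18,0.1],"turn":0},{"travel":[0.5,-0.23,0.1],"turn":0},{"travel":[0.5,-0.23,0.1],"turn":0},{"travel":[0.5,-0.23,0.1],"turn":0},{"travel":[0.5,-0.23,0.1],"turn":0},{"travel":[0.5,-0.23,0.1],"turn":0},{"travel":[0.5,-0.23,0.1],"turn":0},{"travel":[0.5,-0.23,0.05],"turn":0},{"travel":[0.4,-0.23,0],"turn":0},{"travel":[0.3,-0.1,0],"turn":0}]'
python3 -m crank '[{"travel":[0,0,0],"turn":-0.6},{"travel":[0,0,0],"turn":-0.9},{"travel":[0,0,0],"turn":-0.9},{"travel":[0,0,0],"turn":-0.9},{"travel":[0,0,0],"turn":-0.9},{"travel":[0,0,0],"turn":-0.9},{"travel":[0,0,0],"turn":-0.9},{"travel":[0,0,0],"turn":-0.9},{"travel":[0,0,0],"turn":-0.9},{"travel":[0,0,0],"turn":-0.9},{"travel":[0,0,0],"turn":-0.9},{"travel":[0,0,0],"turn":-0.9},{"travel":[0,0,0],"turn":-0.9},{"travel":[0,0,0],"turn":-0.9},{"travel":[0,0,0],"turn":-0.9},{"travel":[0,0,0],"turn":-0.9},{"travel":[0,0,0],"turn":-0.9},{"travel":[0,0,0],"turn":-0.4},{"travel":[0,0,0],"turn":0}]' 0.2
python3 -c "
from h import *
tilt()
go(529,310,140,93.4)
cv2.imwrite('pics/w14.png',imaging.get_image('wrist'))
im=imaging.get_image('top');crop(im,95,125,225,225,6,'pics/t4l.png');crop(im,230,125,400,250,4,'pics/t4r.png')"
```

```text
t: 36.7
ee_pos: [521.8, 309.0, 233.8]
orientation: [-2.159, -2.171, 0.067]
ft_force: [0.6, 0.2, -0.4]
width: 47.9
t: 38.6
ee_pos: [519.4, 307.4, 220.4]
orientation: [0.059, -3.039, -0.025]
ft_force: [0.1, 0.1, -0.5]
width: 52.8
toolz [-0.1018  0.0143 -0.9947]
t 38.6 pos [519.4 307.4 220.4] yang 92.19 F [ 0.1  0.1 -0.5] w 52.8 q6 -1.16
tool units total: [-0.355  0.016  1.58 ] turn units: -0.21
after turn units: [-0.194  0.042  1.607]
```

View pics/w14.png

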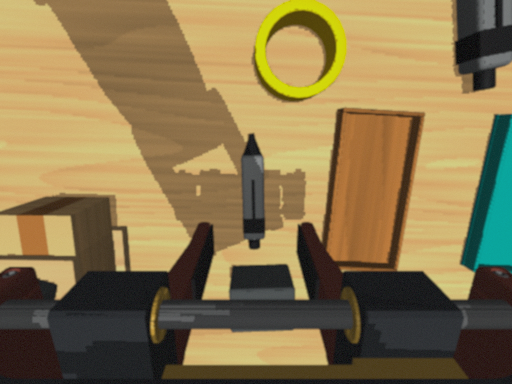

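View pics/t4r.png

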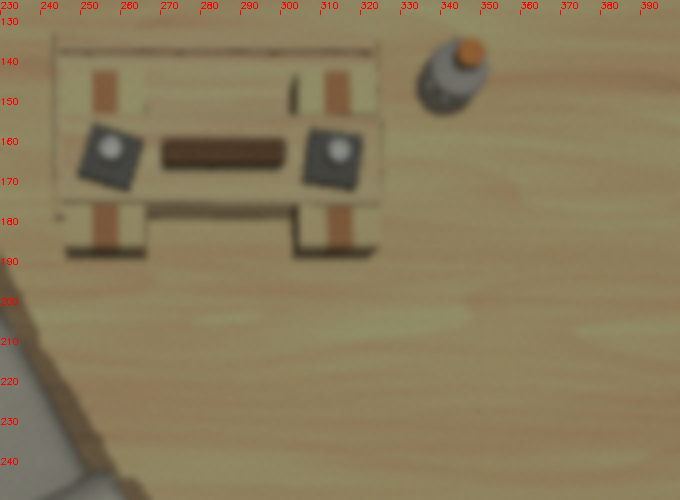

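The weights and caul are in order in the top view. In the wrist view the marker's body runs from (253,154) to (254,233), with the button end at (254,248) and the tray at right. The stop is at (262,283).

Run:
```python
from h import *
np.set_printoptions(precision=1,suppress=True)
w=cam("wrist")
for n,u,v,z in [("tip",251,134,14),("body tip end",253,155,28),("body butt end",254,238,20),("button end",254,248,14),("stop TL",230,265,65),("stop TR",293,265,65),("stop base nr L",229,0,0),
 ("tray1",340,109,25),("tray2",423,114,25),("tray3",324,264,25),("tray4",402,268,25)]: print(n,pix2w(w,u,v,z))
```

```text
tip [456. 304.  14.]
body tip end [480.6 307.2  28. ]
body butt end [590.5 312.5  20. ]
button end [607.3 313.2  14. ]
stop TL [607.  284.2  65. ]
stop TR [605.  358.4  65. ]
stop base nr L [302.7 273.1   0. ]
tray1 [422.8 408.7  25. ]
tray2 [424.8 509.3  25. ]
tray3 [622.6 407.1  25. ]
tray4 [625.6 513.2  25. ]
```

View pics/t4l.png

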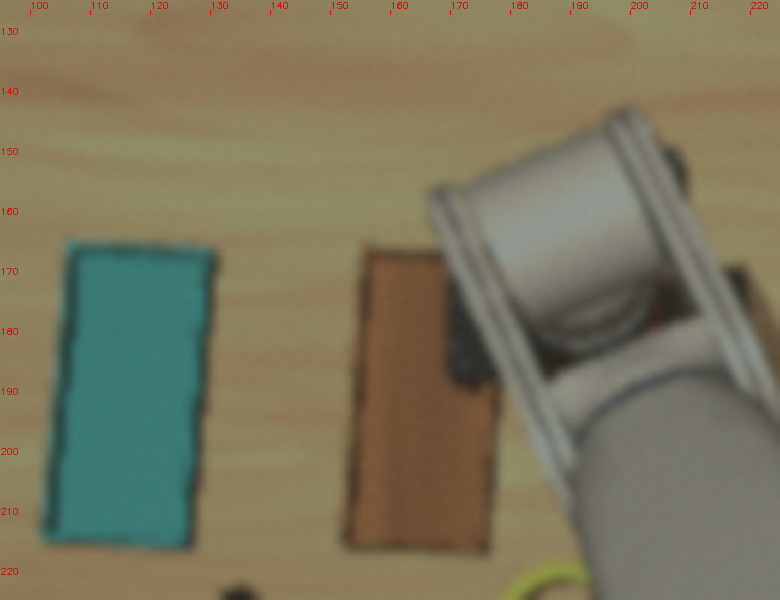

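```bash
python3 -m crank '[{"travel":[-0.1,0,0.3],"turn":-0.1},{"travel":[-0.1,0,0.5],"turn":0},{"travel":[-0.1,0,0.5],"turn":0},{"travel":[-0.1,0,0.5],"turn":0},{"travel":[-0.1,0,0.3],"turn":0},{"travel":[0,0,0],"turn":0}]'
python3 -c "
from h import *
tilt()
go(534,310,22,93)
cv2.imwrite('pics/w15.png',imaging.get_image('wrist'))
w=cam('wrist')
for u,v,z in [(255,250,65)]: print(pix2w(w,u,v,z))"
```

```text
t: 39.3
ee_pos: [535.0, 309.9, 105.7]
orientation: [0.069, -3.04, -0.025]
ft_force: [-0.5, -0.1, -0.1]
width: 52.8
toolz [-0.1011  0.0144 -0.9948]
t 39.3 pos [535.  309.9 105.7] yang 92.55 F [-0.5 -0.1 -0.1] w 52.8 q6 -1.18
tool units total: [-0.149 -0.028  1.666] turn units: -0.08
after turn units: [0.019 0.004 1.673]
[552.12618888 311.73489776  65.        ]
```

View pics/w15.png

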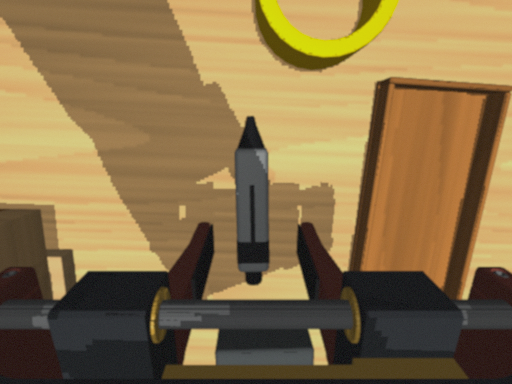

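```bash
python3 -m crank '[{"travel":[-0.04,-0.01,0.4],"turn":-0.08},{"travel":[-0.04,-0.01,0.4],"turn":0},{"travel":[-0.03,0,0.35],"turn":0},{"travel":[-0.03,0,0.2],"turn":0},{"travel":[0,0,0],"turn":0}]'
python3 -c "
from h import *
tilt()
go(534,310,22,93)"
```

```text
t: 39.85
ee_pos: [539.1, 312.3, 40.8]
orientation: [0.082, -3.048, -0.032]
ft_force: [-0.4, -0.9, -0.3]
width: 52.7
toolz [-0.0931  0.0187 -0.9955]
t 39.9 pos [539.1 312.3  40.8] yang 93.01 F [-0.4 -0.9 -0.3] w 52.7 q6 -1.20
tool units total: [ 0.068 -0.05   0.384] turn units: 0.0
after turn units: [ 0.103 -0.041  0.377]
```

```bash
python3 -m crank '[{"travel":[0.04,-0.04,0.16],"turn":0},{"travel":[0,0,0.12],"turn":0},{"travel":[0,0,0.07],"turn":0},{"travel":[0,0,0],"turn":0}]'
python3 -c "
from h import *
go(534,310,22,93)"
python3 -m crank '[{"travel":[0,0,0],"turn":0},{"travel":[0,0,0],"turn":0},{"travel":[0,0,0],"turn":0},{"travel":[0,0,0],"turn":0},{"travel":[0,0,0],"turn":0}]' -1
python3 -c "
from h import *
go(534,310,50,91.3)
cv2.imwrite('pics/w16.png',imaging.get_image('wrist'))
cv2.imwrite('pics/s7.png',imaging.get_image('side'))"
```

```text
t: 40.25
ee_pos: [536.4, 311.1, 24.2]
orientation: [0.082, -3.05, -0.034]
ft_force: [-0.1, -0.1, -0.2]
width: 52.6
t 40.2 pos [536.4 311.1  24.2] yang 93.02 F [-0.1 -0.1 -0.2] w 52.6 q6 -1.21
tool units total: [ 0.044 -0.02   0.047] turn units: 0.0
after turn units: [ 0.048 -0.019  0.043]
t: 40.75
ee_pos: [537.0, 311.3, 25.1]
orientation: [0.082, -3.051, -0.035]
ft_force: [0.1, -0.4, -2.1]
width: 27.6
t 40.8 pos [537.  311.3  25.1] yang 93.02 F [ 0.1 -0.4 -2.1] w 27.6 q6 -1.21
tool units total: [ 0.105 -0.011 -0.49 ] turn units: 0.3
after turn units: [ 0.06  -0.026 -0.497]
```

View pics/w16.png

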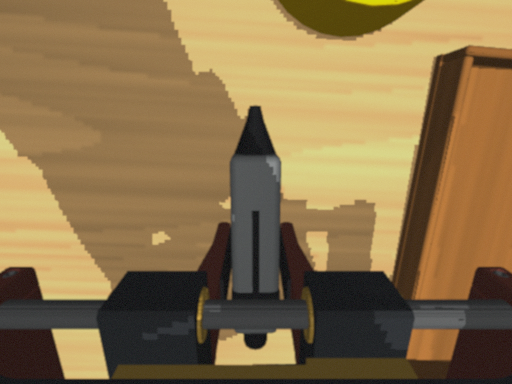

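View pics/s7.png

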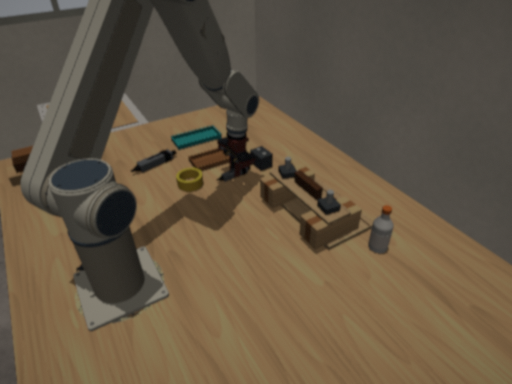

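```bash
python3 -m crank '[{"travel":[0.02,0,-0.2],"turn":0},{"travel":[0.02,0,-0.2],"turn":0.15},{"travel":[0,0,0],"turn":0.15},{"travel":[0,0,0],"turn":0}]'
python3 -c "
from h import *
tilt()
go(558,312,45,91.3)"
```

```text
t: 41.25
ee_pos: [536.8, 310.9, 47.3]
orientation: [0.032, -3.052, -0.033]
ft_force: [-0.1, -0.6, -0.9]
width: 27.9
toolz [-0.089   0.0208 -0.9958]
t 41.2 pos [536.8 310.9  47.3] yang 91.14 F [-0.1 -0.6 -0.9] w 27.9 q6 -1.17
tool units total: [-0.426  0.013  0.009] turn units: -0.03
after turn units: [-0.423  0.013  0.046]
```

```bash
python3 -m crank '[{"travel":[-0.2,0,-0.02],"turn":0},{"travel":[-0.12,0,-0.02],"turn":0},{"travel":[-0.05,0,0],"turn":0},{"travel":[0,0,0],"turn":0}]'
python3 -m crank '[{"travel":[-0.06,0,0],"turn":0},{"travel":[-0.06,0,0],"turn":0}]'
python3 -m crank '[{"travel":[-0.04,0,0],"turn":0}]'
```

```text
t: 41.65
ee_pos: [557.6, 311.3, 47.7]
orientation: [0.032, -3.053, -0.034]
ft_force: [-0.2, -0.2, -0.8]
width: 27.9
t: 41.85
ee_pos: [563.5, 311.2, 46.6]
orientation: [0.032, -3.052, -0.033]
ft_force: [-0.5, -0.6, -0.4]
width: 27.6
t: 41.95
ee_pos: [565.7, 311.2, 46.3]
orientation: [0.032, -3.052, -0.033]
ft_force: [0.5, -0.1, -1.3]
width: 27.9
```

```bash
python3 -m crank '[{"travel":[-0.04,0,0],"turn":0}]'
python3 -m crank '[{"travel":[-0.04,0,0],"turn":0}]'
python3 -m crank '[{"travel":[-0.04,0,0],"turn":0}]'
python3 -c "
from h import *
cv2.imwrite('pics/s8.png',crop(imaging.get_image('side'),180,110,320,220,5,'pics/s8.png') or cv2.imread('pics/s8.png'))"
```

```text
t: 42.05
ee_pos: [567.7, 311.2, 46.0]
orientation: [0.032, -3.052, -0.033]
ft_force: [0.3, -0.4, -1.2]
width: 27.7
t: 42.15
ee_pos: [569.6, 311.2, 45.7]
orientation: [0.032, -3.051, -0.032]
ft_force: [-1.2, 0.4, -0.1]
width: 27.7
t: 42.25
ee_pos: [571.1, 311.2, 45.4]
orientation: [0.032, -3.05, -0.032]
ft_force: [-3.2, 0.6, 0.9]
width: 28.0
```

View pics/s8.png

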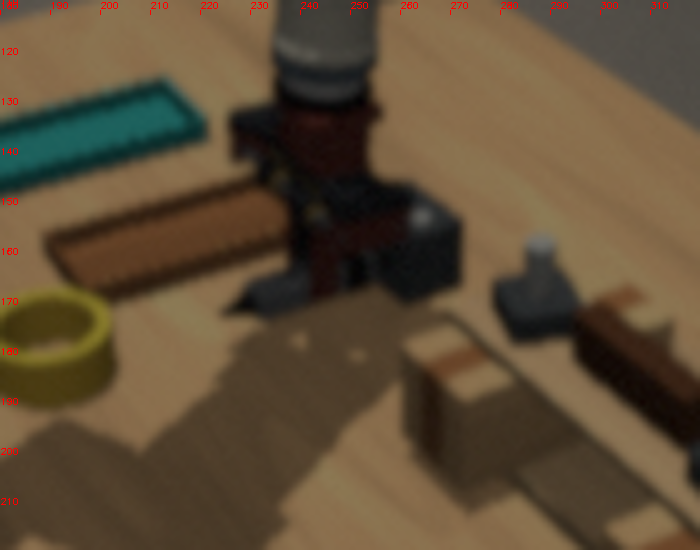

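Contact is made and the spring is compressing. Continuing.

```bash
python3 -m crank '[{"travel":[-0.05,0,0],"turn":0},{"travel":[-0.05,0,0],"turn":0}]'
python3 -m crank '[{"travel":[-0.05,0,0],"turn":0},{"travel":[-0.05,0,0],"turn":0}]'
python3 -m crank '[{"travel":[-0.05,0,0],"turn":0}]'
```

```text
t: 42.5
ee_pos: [574.8, 311.1, 44.7]
orientation: [0.032, -3.046, -0.03]
ft_force: [-5.7, 0.2, 2.0]
width: 28.2
t: 42.7
ee_pos: [575.7, 310.7, 43.4]
orientation: [0.032, -3.037, -0.027]
ft_force: [-11.6, 0.6, 3.8]
width: 27.7
t: 42.8
ee_pos: [575.7, 310.4, 42.8]
orientation: [0.033, -3.031, -0.025]
ft_force: [-10.1, 0.3, 3.7]
width: 27.9
```

```bash
python3 -m crank '[{"travel":[-0.06,0,-0.02],"turn":0},{"travel":[-0.06,0,-0.02],"turn":0}]'
python3 -m crank '[{"travel":[-0.06,0,-0.02],"turn":0}]'
python3 -c "
from h import *
cv2.imwrite('pics/w17.png',imaging.get_image('wrist'))"
```

```text
t: 43.0
ee_pos: [576.0, 310.0, 42.9]
orientation: [0.034, -3.018, -0.02]
ft_force: [-12.4, 1.6, 2.5]
width: 27.9
t: 43.1
ee_pos: [576.1, 309.8, 43.1]
orientation: [0.034, -3.012, -0.018]
ft_force: [-12.3, 0.5, 4.2]
width: 27.9
```

View pics/w17.png

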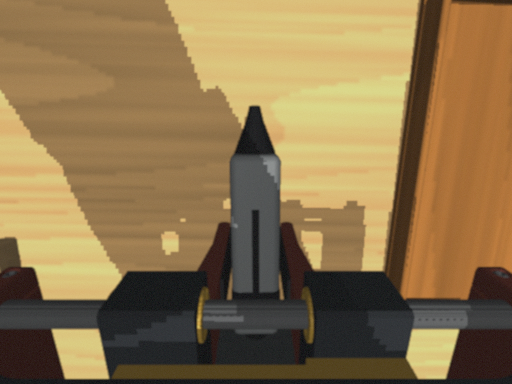

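The button was held fully in at about 12 N for 0.4 s, and the marker is still straight in the grip. Now to the tray.

```bash
python3 -m crank '[{"travel":[0.2,0,-0.05],"turn":0},{"travel":[0.4,0,-0.2],"turn":0},{"travel":[0.4,0,-0.5],"turn":0},{"travel":[0.1,0,-0.5],"turn":0},{"travel":[0,0,0],"turn":0}]'
python3 -c "
from h import *
tilt()
go(525,459,90,90)"
```

```text
t: 43.65
ee_pos: [529.1, 307.9, 113.1]
orientation: [0.034, -3.015, -0.018]
ft_force: [1.0, 0.3, -0.5]
width: 27.6
toolz [-0.1264  0.0103 -0.9919]
t 43.6 pos [529.1 307.9 113.1] yang 91.25 F [ 1.   0.3 -0.5] w 27.6 q6 -1.17
tool units total: [-0.047  3.017  0.5  ] turn units: 0.22
after turn units: [0.083 3.022 0.463]
```

```bash
python3 -m crank '[{"travel":[0,0.3,0],"turn":0.1},{"travel":[0,0.5,0],"turn":0.1},{"travel":[0,0.5,0],"turn":0},{"travel":[0,0.5,0],"turn":0},{"travel":[0,0.5,0],"turn":0},{"travel":[0,0.4,0],"turn":0},{"travel":[0,0.2,0],"turn":0},{"travel":[0,0,0],"turn":0}]'
python3 -c "
from h import *
tilt()
go(525,459,60,90)
cv2.imwrite('pics/w18.png',imaging.get_image('wrist'))
w=cam('wrist')
im=imaging.get_image('top');crop(im,95,125,225,225,6,'pics/t5l.png')"
```

```text
t: 44.45
ee_pos: [532.9, 457.3, 109.4]
orientation: [-0.002, -3.023, -0.019]
ft_force: [-0.5, 0.3, -1.0]
width: 27.9
toolz [-0.1182  0.0126 -0.9929]
t 44.5 pos [532.9 457.3 109.4] yang 89.88 F [-0.5  0.3 -1. ] w 27.9 q6 -0.96
tool units total: [0.039 0.021 1.001] turn units: -0.02
after turn units: [0.157 0.034 0.989]
```

View pics/w18.png

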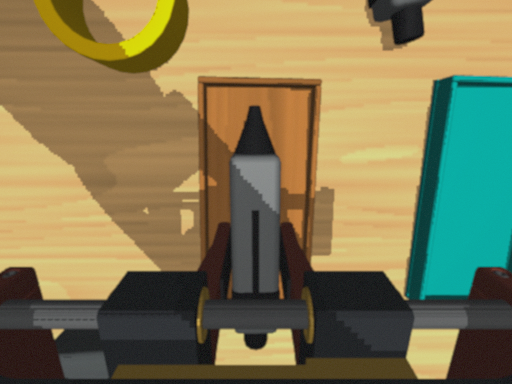

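```bash
python3 -m crank '[{"travel":[0.02,0.02,0.3],"turn":0},{"travel":[0,0,0.4],"turn":0},{"travel":[0,0,0.3],"turn":0},{"travel":[0,0,0.2],"turn":0},{"travel":[0,0,0.1],"turn":0},{"travel":[0,0,0],"turn":0}]'
python3 -c "
from h import *
tilt()
go(525,459,32,90)"
```

```text
t: 45.15
ee_pos: [523.6, 452.7, 39.2]
orientation: [-0.01, -3.02, -0.014]
ft_force: [1.1, -1.4, -0.1]
width: 28.3
toolz [-0.1209  0.01   -0.9926]
t 45.1 pos [523.6 452.7  39.2] yang 89.58 F [ 1.1 -1.4 -0.1] w 28.3 q6 -0.97
tool units total: [-0.045  0.126  0.141] turn units: -0.07
after turn units: [-0.029  0.127  0.144]
```

```bash
python3 -m crank '[{"travel":[-0.02,0.12,0.05],"turn":0},{"travel":[0,0,0.05],"turn":0}]'
python3 -m crank '[{"travel":[0,0,0.04],"turn":0}]'
python3 -m crank '[{"travel":[0,0,0.03],"turn":0}]'
python3 -m crank '[{"travel":[0,0,0.03],"turn":0}]'
```

```text
t: 45.35
ee_pos: [524.9, 459.5, 34.9]
orientation: [-0.011, -3.022, -0.016]
ft_force: [-0.4, -0.9, -0.5]
width: 27.6
t: 45.45
ee_pos: [524.9, 460.0, 33.2]
orientation: [-0.01, -3.022, -0.017]
ft_force: [0.3, -0.8, -0.7]
width: 27.7
t: 45.55
ee_pos: [524.9, 460.4, 32.0]
orientation: [-0.01, -3.023, -0.018]
ft_force: [0.1, 0.4, -0.7]
width: 28.0
t: 45.65
ee_pos: [524.8, 460.6, 30.8]
orientation: [-0.01, -3.023, -0.018]
ft_force: [-2.6, -0.9, 4.0]
width: 28.2
```

```bash
python3 -m crank '[{"travel":[0,0,0],"turn":0},{"travel":[0,0,0],"turn":0},{"travel":[0,0,0],"turn":0},{"travel":[0,0,0],"turn":0}]' 0
python3 -m crank '[{"travel":[0,0,-0.1],"turn":0},{"travel":[0,0,-0.3],"turn":0},{"travel":[0,0,-0.5],"turn":0},{"travel":[0,0,-0.6],"turn":0},{"travel":[0,0,-0.6],"turn":0},{"travel":[0,0,-0.6],"turn":0},{"travel":[0,0,-0.6],"turn":0},{"travel":[0,0,0],"turn":0}]'
python3 -c "
from h import *
tilt()
go(525,459,32,90)
cv2.imwrite('pics/w19.png',imaging.get_image('wrist'))
im=imaging.get_image('top');crop(im,230,125,400,250,4,'pics/t6r.png')
crop(imaging.get_image('side'),160,100,400,280,3,'pics/s9.png')"
```

```text
t: 46.05
ee_pos: [525.2, 460.9, 31.5]
orientation: [-0.01, -3.024, -0.02]
ft_force: [0.1, -0.6, 0.2]
width: 44.0
t: 46.85
ee_pos: [546.5, 458.6, 209.0]
orientation: [-0.01, -3.027, -0.022]
ft_force: [0.1, 0.5, 0.1]
width: 43.8
toolz [-0.1139  0.015  -0.9934]
t 46.9 pos [546.5 458.6 209. ] yang 89.57 F [0.1 0.5 0.1] w 43.8 q6 -0.95
tool units total: [ 0.024 -0.046  3.566] turn units: -0.07
after turn units: [0.43  0.008 3.54 ]
```

View pics/w19.png

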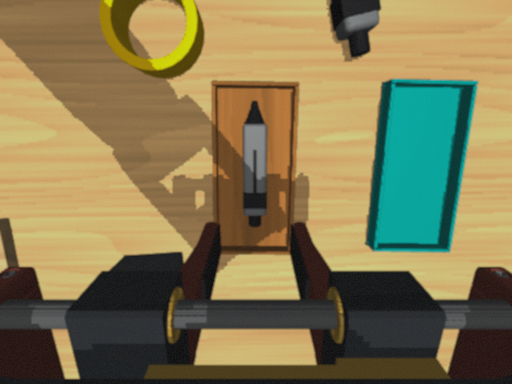

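View pics/t6r.png

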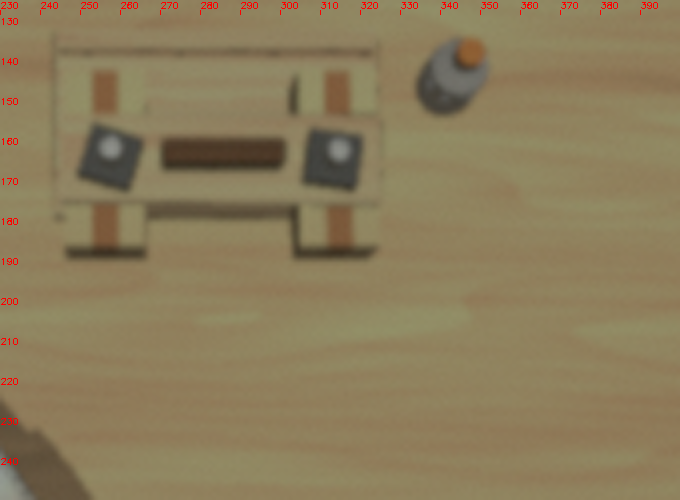

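View pics/s9.png

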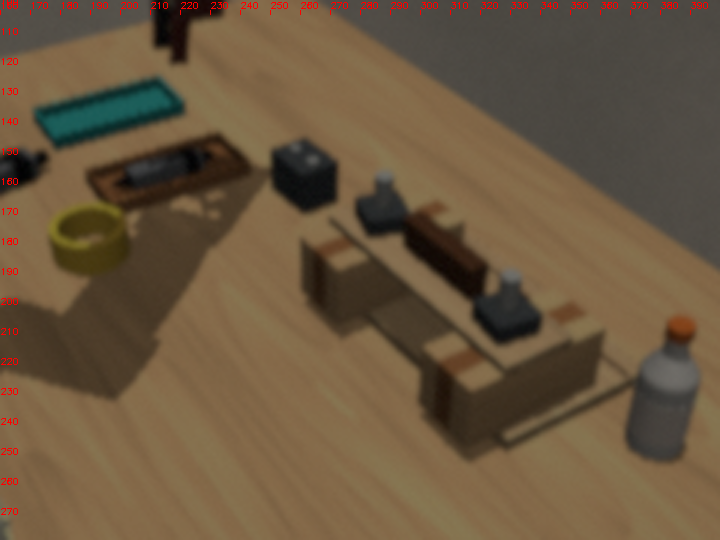

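```bash
python3 -c "
from h import *
c=cam('top');print(pix2w(c,257.5,161.5,176),pix2w(c,314.5,162,176))
w=cam('wrist');print(pix2w(w,255,124,19),pix2w(w,254,213,19))
print(workorder.close_job())"
```

```text
[624.16898899  79.92807746 176.        ] [ 626.97672591 -139.92148557  176.        ]
[464.59879493 459.1164614   19.        ] [571.43724782 457.09491237  19.        ]
the job is handed in; nothing more can be done
None
```

The glue-up station is set up and the job is handed in, at about t = 47 s of the 176 s allowed. The hand-in reports no verdict, so what follows rests on my own last checks.

- **Blanks:** two were standing there, and I tipped both onto the board. In the camera views they lie flat and square, with their centres about 41–46 mm in from the board's front edge.
- **Caul:** it lies level across both blanks, grip up. I pressed it down twice: about 24 N while still gripped, then a reading peaking at 24 N on top of its grip. Both peaks went a little over the 12–20 N asked for.
- **Weights:** one stands upright on each end, about 108 and 112 mm from the caul's centre.
- **Marker:** I held its button against the bench stop at about 12 N for roughly 0.4 s, after about 7.5 mm of travel. That force is well above the 6 N it needs, but the button travel itself could not be read directly. The marker now lies on the floor of the brown tray with its button out, centre about (518, 458) mm.
- **Glue and tape:** neither was touched, and the arm was clear of everything at hand-in.

No check failed. The tool drifted to a tilt of about 0.12 rad during the run, which did not affect how the parts were placed.

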